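# Load a pocketed wash basket with overhauled aircraft parts

### The arm

A 7-joint arm with a two-finger parallel gripper is mounted at the origin on the work surface. World frame = base frame: x ahead of the robot, y to its left, z up, the work surface at z = 0. Lengths are in mm, angles in rad, forces in N, time in s.
With the tool pointing down it reaches from about 425 to 875 mm from the base axis. Payload 9.9 kg.
Tool frame: the origin (TCP) lies midway between the tips of the shut fingers; the grasp point (between the pads) lies 19 mm behind it; z points along the fingers, y is the line along which they close (so a half turn about z gives the same grasp; the last joint's range is limited). The gripper opens to 85 mm and grips with 20 to 120 N. Pads are 22 mm wide; open, the fingers measure 114 mm over their backs; the gripper's body (76 mm by 85 mm) begins 54 mm behind the grasp point. The pads swing forward as they close: fully open they stand 13 mm farther back than shut.
Start: joints at [-0.084, 0.576, 0.025, 1.437, -0.015, 1.129, -0.057], TCP at [675.003, 0.006, 231.289] pointing down, gripper open.
Joint ranges: [-2.76, 2.76], [-0.34, 2.15], [-1.52, 1.57], [0.19, 2.46], [-1.09, 4.23], [0.17, 1.99], [-2.82, 2.82]. Speed limits (rad/s): [2.22, 2.22, 3.01, 3.01, 3.14, 3.14, 3.14].

### API

Orientations are given as a rotation vector (axis times angle).
In Python, from plant import observe, imaging, finish_job gives the robot as it stands. The module is installed in compiled form; this text tells all that it offers.
- The arm moves only by the tool arm_command, never from a script. Its argument "plan" is one flat list of numbers, 7 for each row, row after row: the shift along the tool's x, y, z in units of 0.05 m (1.0 is 0.05 m), then the turn, a rotation vector about the tool's x, y, z in units of 0.08 rad (1.0 is 0.08 rad), then the closure, from 0 (fully open) to 1 (shut). In form: [tx, ty, tz, rx, ry, rz, jaw, tx, ty, tz, rx, ry, rz, jaw, ...]. A call has 1 to 20 rows; each row shifts and turns the commanded pose from where the row before left it, along the tool's axes as they then stand; what a row does not reach is not made up. A row lasts 1/8 s, in which the tool goes at most 62.5 mm and 10.7 degrees, less where a joint would pass 70% of its speed; a pose out of reach is approached as far as the arm can. A call with a number of a shift or a turn outside -1 to 1 is refused whole. A call with a gripper value outside its range is refused whole. The fingers move at their own pace and stop on an object; "grip_force" is the grip in N (left out, the last holds). Time passes only in rows, so rows that do not move let the fingers close. It gives the time, the measured TCP pose, the force, the opening and the grip force at its end, in the units of the state.
- observe(): the state, without advancing time (a new reading comes with each control period).
- imaging.grab_frame(name): name is "scene" or "side" or "wrist"; returns a dict with "img" (480x640x3 uint8, red, green, blue), "mtx" (3x3 intrinsics, pixels), "world_from_camera" (4x4, takes a point from camera to world coordinates); the wrist camera has in their place "tool_from_camera" (4x4, takes a point from camera to tool coordinates, whose origin is the TCP and whose axes are the flange's). Camera axes: x right, y down, z forward; pixel columns grow to the right and rows downward; lengths in mm; the calibration is good to about 2 mm. A picture is of the moment at which its call begins: read the wrist's pose just before it. There is no depth.
- finish_job(): hands the job in; it is judged then, once.
The state is a dict: "clock": time; "qpos": joint angles; "qvel": joint speeds; "joint_efforts": joint torques, N m; "eef_pos": TCP position; "ee_rot": TCP orientation; "wrist_force": force on the tool from outside, world axes, zero at the start; "moment": the same for the moment, N m; "finger_gap": finger opening in mm; "gripper_force": force on a finger pad.
Only numpy, scipy, OpenCV 4.12 (cv2) and the standard library are available. Lean on these libraries where they do the work, as an engineer would, in place of code of your own. Each camera call takes 0.05 s, during which the arm holds its last target. There are 200 camera calls.

### The job

Load the blue wash basket for the parts washer: put the aluminium hinge bracket and the green valve body from the carton flat on their bases, each fully down in the pocket that fits it, and stand the aluminium cover plate from the yellow easel upright on its long edge, fully down in the narrow slot. Set the parts in without letting them fall, and do not disturb the dark sleeve already standing in the basket or the bottle and jar on the bench.

Things in the scene. Friction and masses are not known exactly. Their poses are not given: they have to be found in the camera images.
- basket: fixed blue plastic wash basket, 160 (x) by 148 (y) by 36 high; origin at the centre of its underside. Floor 6 thick, walls 5 thick, all ending 30 above the inner floor. From -x to +x: narrow slot, bracket pocket, then a row with the valve pocket (-y part) and a small pocket with the dark sleeve (+y end). Stands left, middle or right, turned up to 0.3 rad.
- slot (a point): centre of the inner floor of the narrow slot: 14 wide along basket x, 138 long along basket y, 30 deep; for the cover plate. Axes as the basket's.
- bracket_pocket (a point): centre of the inner floor of the bracket pocket: 58 along basket x, 128 along basket y, 30 deep. Axes as the basket's. The slot's centre line is 41 away at -x, the valve pocket's 68 away at +x.
- valve_pocket (a point): centre of the inner floor of the valve pocket: 68 along basket x, 97 along basket y, 30 deep. Axes as the basket's. The sleeve stands 74 away at +y.
- carton: fixed open cardboard carton, 200 (x) by 220 (y) by 55 high, walls and floor 4 thick; origin at the centre of its underside. Holds the bracket and the valve body, side by side in carton y, in either order.
- easel: fixed low stand, dark base 130 by 130 by 10, yellow prongs; origin at the centre of its underside. The plate leans on it 25 degrees from upright, top edge towards easel +x (away from the robot). A ledge carries its lower edge 32 above the bench; two prongs 14 wide at easel y -48 and +48 carry its underside up to 68 along the plate; between them it is free.
- bracket: loose aluminium hinge bracket of inverted T shape, 0.25 kg: base flange 120 (x) by 50 (y) by 10, upright web 90 (x) by 14 (y) on its middle, top of the web at 64. Origin at the centre of its underside, z up. Grip the web.
- valve: loose valve body, 0.35 kg: green block 90 (x) by 60 (y) by 34 with a square steel boss 26 by 26 on its middle, top of the boss at 66. Origin at the centre of its underside, z up. Grip the boss.
- plate: loose flat aluminium cover plate, 0.24 kg, 9 thick (its x), 130 long (its y), 85 high (its z). Origin at the middle of its lower long edge, z towards the upper long edge. It starts leaning on the easel.
- sleeve: loose dark steel cylinder, 30 diameter, 95 high, standing in the basket's small pocket (38 by 68); origin at the centre of its underside. Leave it standing there.
- bottle: loose white bottle, 64 diameter, 190 high, standing on the bench; origin at the centre of its underside. Leave it.
- jar: loose grey jar, 64 diameter, 80 high, standing on the bench; origin at the centre of its underside. Leave it.
Things that resemble listed ones, but are neither listed nor needed, are in the scene too. What is shaped like the basket but pink or turquoise is not meant.

How it is judged (in metres and radians):
At the end, for the whole second after the job is handed in: Bracket and valve flat (0.06 rad) in their own pockets, plate on its long edge in the slot within 0.24 rad of upright; each within 12 mm of its place's centre, 0.15 rad of its line, down to 4 mm (plate 6 mm) of the floor; all released and at rest; sleeve standing in its pocket (z of bracket in the frame of bracket_pocket between -0.004 and 0.004 m and horizontal distance between bracket and bracket_pocket below 0.012 m and angle between each of bracket, valve's own z axis and vertical below 0.06 rad and angle between the x axis of each of bracket, valve and the y axis of basket, either way round below 0.15 rad and linear speed of each of bracket, valve, plate below 0.02 m/s and angular speed of each of bracket, valve, plate below 0.2 rad/s and z of valve in the frame of valve_pocket between -0.004 and 0.004 m and horizontal distance between valve and valve_pocket below 0.012 m and z of plate in the frame of slot between -0.004 and 0.006 m and horizontal distance between plate and slot below 0.012 m and angle between plate's own z axis and vertical below 0.24 rad and angle between the y axis of plate and the y axis of basket, either way round below 0.15 rad and angle between sleeve's own z axis and vertical below 0.2 rad and z of sleeve in the frame of basket below 0.01 m); the robot touches nothing.
It fails at once if a part is let fall: moves faster than 0.8 m/s while the fingers do not touch it (a fall of about 33 mm) ((contact force between bracket and the fingers below 0.05 N and linear speed of bracket above 0.8 m/s) or (contact force between valve and the fingers below 0.05 N and linear speed of valve above 0.8 m/s) or (contact force between plate and the fingers below 0.05 N and linear speed of plate above 0.8 m/s)).
It fails at once if the sleeve in the basket is moved by more than 30 mm or tipped by more than 0.4 rad (distance of sleeve from where it was at the start of the episode above 0.03 m or angle between sleeve's own z axis and vertical above 0.4 rad).
It fails at once if the bottle or jar is moved by more than 30 mm (distance of any of bottle, jar from where it was at the start of the episode above 0.03 m).
It also fails if it takes over 72 s, if anything falls off the work surface, if the arm or the gripper's body presses on something with over 40 N, if the wrist force passes 120 N, or if a joint passes its speed limit or range.

## Working session

There is one attempt and no reset: what is moved stays moved. The work goes in short steps, Python scripts to look and compute and a tool call to move; the robot and the scene stay as the last step left them, time stands still between calls to the robot, and variables do not carry over. Pictures are saved under pics/ and viewed, at most 10 in all, crops included, and the job is handed in when it is done.

Besides the shell and the picture viewer there is one more tool, called after "Emit:" as name(argument=value, ...) on one line, values as JSON. arm_command: Moves the arm, as the interface text tells. Its arguments: {"type":"object","properties":{"plan":{"type":"array","items":{"type":"number"}},"grip_force":{"type":"number"}},"required":["plan"]}

```bash
mkdir -p pics
python3 - <<'E'
from plant import observe, imaging
import cv2, numpy as np, pickle
np.set_printoptions(precision=4,suppress=True)
print(observe())
fr={}
for n in ("scene","side","wrist"):
    f=imaging.grab_frame(n); fr[n]=f
    cv2.imwrite(f"pics/{n}0.png",cv2.cvtColor(f["img"],cv2.COLOR_RGB2BGR))
    print(n,f["mtx"].tolist()); print(f.get("world_from_camera",f.get("tool_from_camera")))
pickle.dump(fr,open("fr0.pkl","wb"))
E
```

```text
{'clock': 0.0, 'qpos': array([-0.0838,  0.5765,  0.0249,  1.4379, -0.015 ,  1.129 , -0.0565]), 'qvel': array([ 0.0005, -0.0005,  0.0016, -0.0001,  0.0016, -0.0002,  0.0003]), 'joint_efforts': array([  0.0011, -76.5754,   2.2516, -28.5966,   0.0155,   0.0125,
         0.0001]), 'eef_pos': array([674.5608,  -0.0184, 230.45  ]), 'ee_rot': array([-2.2207, -2.2207,  0.0019]), 'wrist_force': array([0.2034, 0.1698, 0.2449]), 'moment': array([-0.0104,  0.0395, -0.0139]), 'gripper_force': 0.0, 'finger_gap': 85.49017820150495}
scene [[568.9038021783387, 0.0, 316.1704466279471], [0.0, 568.9038021783387, 234.8756944975933], [0.0, 0.0, 1.0]]
[[  -0.6327    0.4602   -0.6228 1258.1392]
 [   0.7742    0.357    -0.5227  579.2574]
 [  -0.0182   -0.8129   -0.5822  731.3652]
 [   0.        0.        0.        1.    ]]
side [[557.1588480355899, 0.0, 326.8479676311122], [0.0, 557.1588480355899, 243.08905487700437], [0.0, 0.0, 1.0]]
[[ -0.9849  -0.1067   0.1361 387.7011]
 [ -0.172    0.6857  -0.7073 850.1573]
 [ -0.0179  -0.72    -0.6937 880.096 ]
 [  0.       0.       0.       1.    ]]
wrist [[427.63757539465877, 0.0, 315.07857047520486], [0.0, 427.63757539465877, 236.26070822426675], [0.0, 0.0, 1.0]]
[[  -0.0008   -0.9463   -0.3234   82.7286]
 [   1.       -0.0008   -0.0001   -0.195 ]
 [  -0.0002   -0.3234    0.9463 -143.4631]
 [   0.        0.        0.        1.    ]]
```

View pics/scene0.png

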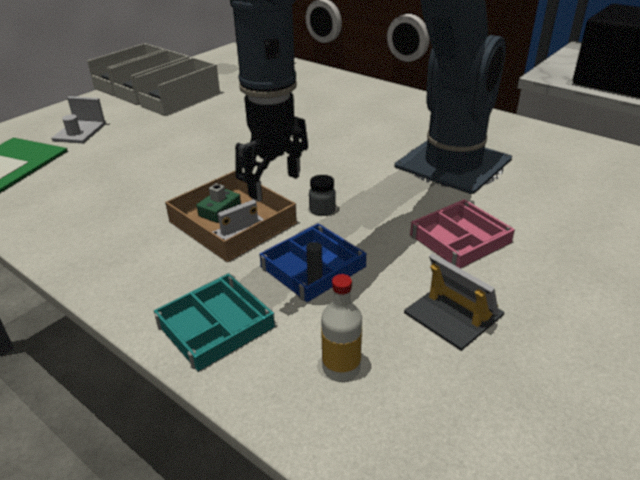

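View pics/side0.png

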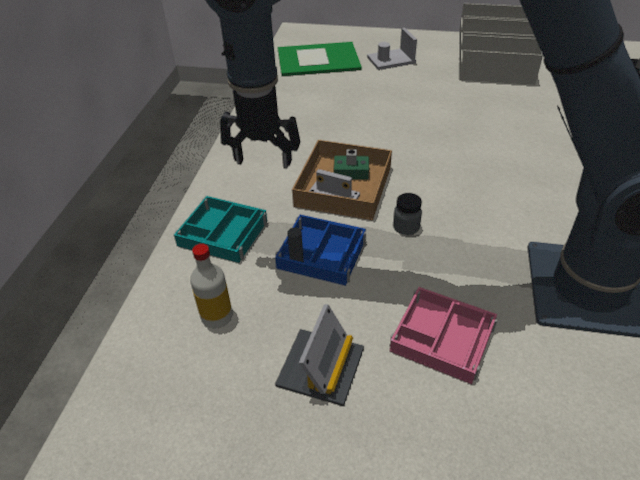

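Scene view: blue basket at (313,260) with dark sleeve (314,260), carton (231,215) holding green valve (218,203) and bracket (238,217), easel with plate (455,300), bottle (342,330), jar (322,195). The side view shows the same things: basket (321,248), carton (343,180), plate (325,345), bottle (210,290), jar (407,213).

Look-alikes (scene px):
- Turquoise tray (214,318), pink tray (462,232) and grey racks (155,78) for the basket.
- Grey part on the grey base (80,125) for the bracket or plate.
- Green mat (25,160) for the valve.

I choose the blue tray, the two parts in the carton and the plate on the yellow prongs.

```bash
cat > h.py <<'E'
import numpy as np, cv2, pickle
from scipy.spatial.transform import Rotation as R
np.set_printoptions(precision=3,suppress=True)
def ray(f,px,T=None):
    T=f.get("world_from_camera") if T is None else T
    p=np.atleast_2d(np.array(px,float)); d=np.c_[p,np.ones(len(p))]@np.linalg.inv(f["mtx"]).T@T[:3,:3].T
    return T[:3,3],d/np.linalg.norm(d,axis=1)[:,None]
def plane(f,px,z,T=None):
    o,d=ray(f,px,T); return o+d*((z-o[2])/d[:,2])[:,None]
def tri(*rays):  # (o,d) pairs -> point, residual
    A=np.zeros((3,3));b=np.zeros(3)
    for o,d in rays:
        d=np.ravel(d);P=np.eye(3)-np.outer(d,d);A+=P;b+=P@o
    x=np.linalg.solve(A,b)
    return x,[float(np.linalg.norm((np.eye(3)-np.outer(np.ravel(d),np.ravel(d)))@(x-o))) for o,d in rays]
def toolT(s):
    T=np.eye(4);T[:3,:3]=R.from_rotvec(s["ee_rot"]).as_matrix();T[:3,3]=s["eef_pos"];return T
def proj(f,X,T=None):
    T=f.get("world_from_camera") if T is None else T
    X=np.atleast_2d(X);c=(X-T[:3,3])@T[:3,:3];u=c@f["mtx"].T;return u[:,:2]/u[:,2:]
def mask(f,lo,hi):
    m=cv2.inRange(cv2.cvtColor(f["img"],cv2.COLOR_RGB2HSV),np.array(lo),np.array(hi))
    return cv2.morphologyEx(m,cv2.MORPH_OPEN,np.ones((2,2)))
def big(m):
    c=cv2.findContours(m,cv2.RETR_EXTERNAL,cv2.CHAIN_APPROX_NONE)[0];return max(c,key=cv2.contourArea)
E
python3 - <<'E'
from h import *
fr=pickle.load(open("fr0.pkl","rb"))
for n in("scene","side"):
    f=fr[n]
    m=mask(f,(105,120,40),(125,255,255)); c=big(m); 
    h=cv2.convexHull(c); print(n,"blue hull",cv2.approxPolyDP(h,4,True)[:,0].tolist())
    for p in cv2.approxPolyDP(h,4,True)[:,0]: print(p,plane(f,p,36)[0],plane(f,p,0)[0])
    for nm,lo,hi in(("green",(50,60,20),(85,255,160)),("yellow",(15,150,80),(35,255,255)),("carton",(8,80,40),(20,200,220))):
        mm=mask(f,lo,hi); cs=sorted(cv2.findContours(mm,cv2.RETR_EXTERNAL,cv2.CHAIN_APPROX_NONE)[0],key=cv2.contourArea)[-4:]
        print(nm,[(cv2.boundingRect(k),cv2.contourArea(k)) for k in cs])
a,b=fr["scene"],fr["side"]
for nm,p,q in (("boss",(217,188),(351,151)),("webL",(219,212),(317,174)),("webR",(257,201),(352,178)),("jar",(321,180),(408,199)),("bottlecap",(342,279),(201,248)),
   ("plateTopA",(431,259),(325,307)),("plateTopB",(496,293),(352,345)),("sleeve",(313,243),(294,230))):
    print(nm,tri(tuple(x if i==0 else x for i,x in enumerate(ray(a,p))),ray(b,q)))
S=lambda x:cv2.resize(x,None,fx=2.6,fy=2.6,interpolation=cv2.INTER_CUBIC)
top=S(a["img"][170:300,160:460]);bot=S(b["img"][140:240,160:460]);
top=S(a["img"][165:345,160:240+227][:, :300]);cv2.imwrite("pics/crop1.png",cv2.cvtColor(top,cv2.COLOR_RGB2BGR));print(top.shape)
E
```

```text
scene blue hull [[319, 225], [366, 254], [366, 266], [306, 301], [267, 270], [262, 254]]
[319 225] [482.277 -63.395  36.   ] [442.11  -96.666   0.   ]
[366 254] [504.011  75.252  36.   ] [464.969  49.159   0.   ]
[366 266] [535.338  97.343  36.   ] [497.918  72.393   0.   ]
[306 301] [684.452  70.242  36.   ] [654.751  43.89   -0.   ]
[267 270] [663.202 -46.461  36.   ] [632.401 -78.855   0.   ]
[262 254] [632.219 -89.435  36.   ] [ 599.815 -124.055    0.   ]
green [((217, 352, 2, 2), 1.0), ((198, 337, 2, 2), 1.0), ((198, 190, 43, 33), 566.0), ((0, 139, 68, 54), 1535.5)]
yellow [((474, 320, 5, 5), 8.0), ((432, 266, 7, 6), 19.0), ((476, 291, 9, 7), 30.0), ((325, 342, 18, 30), 285.0)]
carton [((432, 265, 6, 5), 17.0), ((336, 344, 10, 12), 22.5), ((326, 350, 15, 18), 55.0), ((167, 173, 130, 89), 4318.5)]
side blue hull [[301, 216], [365, 230], [346, 285], [278, 268], [277, 256]]
[301 216] [627.641 -89.874  36.   ] [ 637.875 -129.965    0.   ]
[365 230] [476.323 -65.099  36.   ] [ 480.103 -104.134    0.   ]
[346 285] [493.977 104.023  36.   ] [498.51   72.201  -0.   ]
[278 268] [641.399 
[... 256 characters left out ...]
([ 544.016, -313.34 ,   68.903]), [2.1535736684523026, 2.1535736684523665])
webL (array([ 613.83 , -225.619,   65.411]), [6.923541336263722, 6.923541336263812])
webR (array([ 526.163, -204.397,   67.332]), [2.575671980228982, 2.5756719802290586])
jar (array([ 389.122, -132.505,   80.7  ]), [0.5555366169459931, 0.5555366169460754])
bottlecap (array([742.173, 193.825, 190.198]), [0.16122194108950938, 0.1612219410895478])
plateTopA (array([515.251, 221.52 , 101.637]), [0.9545416425396156, 0.9545416425396974])
plateTopB (array([464.267, 308.895,  68.5  ]), [31.717746452367415, 31.717746452367464])
sleeve (array([613.315,  30.723, 105.518]), [1.2847319490223807, 1.2847319490223934])
(468, 780, 3)
```

View pics/crop1.png

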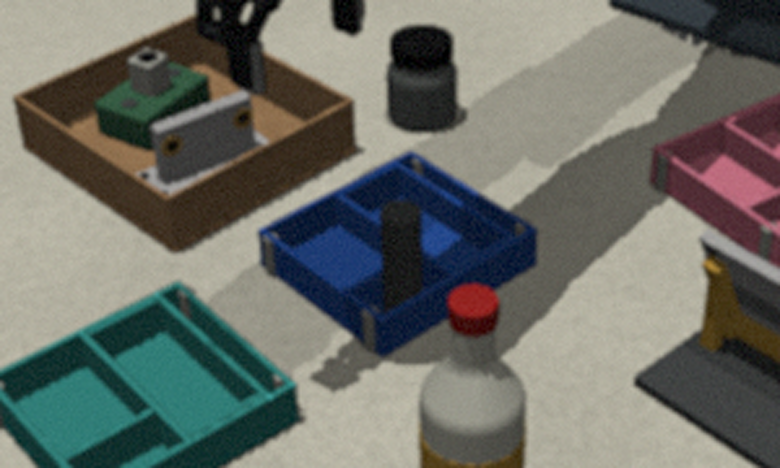

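The close crop confirms the choice: the blue basket's narrow slot is on the robot side, the sleeve stands in its +x/+y small pocket, and the bracket and green valve lie in the carton. Next I get wrist-camera stereo on the way.

Emit:
arm_command(plan=[0, -1, 0, 0, 0, 0, 0, 0, -1, 0, 0, 0, 0, 0, 0, 0, 0, 0, 0, 0, 0, 0, 0, 0, 0, 0, 0, 0])

```text
clock: 0.65
eef_pos: [575.7, 0.1, 231.7]
ee_rot: [2.221, 2.221, 0.001]
wrist_force: [0.2, 0.7, -0.8]
finger_gap: 85.3
gripper_force: 0.0
```

```bash
cat > shot.py <<'E'
import sys,pickle,cv2
from plant import observe, imaging
from h import *
n=sys.argv[1]; s=observe(); f=imaging.grab_frame("wrist"); f["T"]=toolT(s)@f["tool_from_camera"]; f["s"]=s
pickle.dump(f,open(n+".pkl","wb")); cv2.imwrite(f"pics/{n}.png",cv2.cvtColor(f["img"],cv2.COLOR_RGB2BGR)); print(s["eef_pos"],s["ee_rot"],s["clock"])
E
python3 shot.py w1
```

```text
[575.73    0.116 231.681] [2.221 2.221 0.001] 0.65
```

Emit:
arm_command(plan=[-1, 0, 0, 0, 0, 0, 0, -1, 0, 0, 0, 0, 0, 0, -1, 0, 0, 0, 0, 0, 0, -1, 0, 0, 0, 0, 0, 0, 0, 0, 0, 0, 0, 0, 0, 0, 0, 0, 0, 0, 0, 0])

```text
clock: 1.45
eef_pos: [575.8, -199.7, 230.8]
ee_rot: [-2.221, -2.221, -0.001]
wrist_force: [-0.3, -0.3, 0.2]
finger_gap: 85.0
gripper_force: 0.0
```

```bash
python3 shot.py w2
python3 - <<'E'
import cv2,numpy as np
a=cv2.imread("pics/w1.png");b=cv2.imread("pics/w2.png")
cv2.imwrite("pics/w12.png",cv2.resize(np.vstack([a[100:],b]),(620,600*0+832))[:600] if 0 else cv2.resize(np.hstack([a,b]),(800,300)))
E
```

```text
[ 575.793 -199.659  230.783] [-2.221 -2.221 -0.001] 1.45
```

View pics/w2.png

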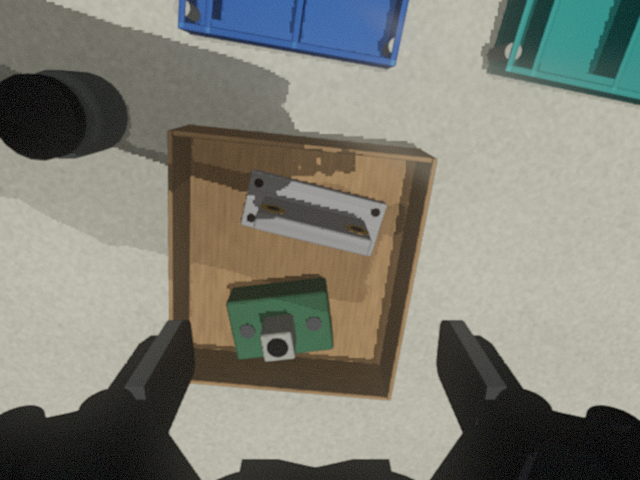

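View pics/w1.png

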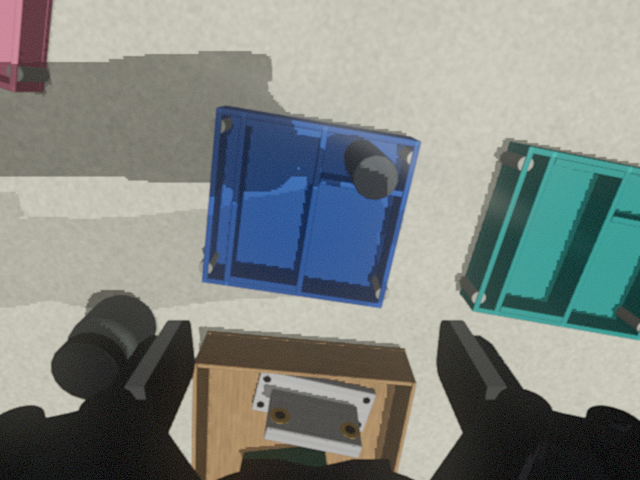

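w2: the carton rim runs (170,130)-(435,158)-(390,398)-(170,380), with the bracket at (315,215) (flange corners (252,172),(386,203),(371,255),(243,222)) and the valve at (280,320), boss top (278,347). w1: the basket rim corners are about (218,107),(419,140),(382,306),(203,282), with the sleeve at (375,175). I take one more wrist viewpoint for the parts.

Emit:
arm_command(plan=[-1, 0, 0, 0, 0, 0, 0, -1, 0, 0, 0, 0, 0, 0, 0, 0, 0, 0, 0, 0, 0, 0, 0, 0, 0, 0, 0, 0])

```text
clock: 2.0
eef_pos: [575.7, -298.2, 231.0]
ee_rot: [-2.219, -2.223, -0.001]
wrist_force: [0.0, -0.6, 0.3]
finger_gap: 85.7
gripper_force: 0.0
```

```bash
python3 shot.py w3
python3 - <<'E'
from h import *
w1,w2,w3=[pickle.load(open(f"w{i}.pkl","rb")) for i in(1,2,3)]
c=cv2.convexHull(big(mask(w1,(105,120,40),(125,255,255))))[:,0]
P=plane(w1,c,36,w1["T"])[:,:2]
r=cv2.minAreaRect(P.astype(np.float32));print("basket",r,cv2.boxPoints(r).tolist())
for p,q in(((203,282),(180,30)),((382,306),(396,67))): print(tri(ray(w1,p,w1["T"]),ray(w2,q,w2["T"])))
# sleeve top centre
fr=pickle.load(open("fr0.pkl","rb"))
g=lambda f,a,b,c,d,k:cv2.resize(f["img"][a:b,c:d],None,fx=k,fy=k,interpolation=cv2.INTER_CUBIC)
A=g(w2,150,380,210,410,2);print(A.shape)
B=g(w3,0,230,210,410,2)
cv2.imwrite("pics/c23.png",cv2.cvtColor(np.hstack([A,B]),cv2.COLOR_RGB2BGR))
E
```

```text
[ 575.736 -298.173  231.006] [-2.219 -2.223 -0.001] 2.0
basket ((568.3323364257812, -15.156692504882812), (147.0723114013672, 158.55673217773438), 80.73614501953125) [[478.25, -74.97142028808594], [634.73876953125, -100.49607849121094], [658.4146728515625, 44.65803527832031], [501.9259033203125, 70.18269348144531]]
(array([478.019, -75.692,  34.389]), [0.222577065064987, 0.2225770650649767])
(array([ 635.836, -100.569,   32.227]), [0.06804746672536122, 0.06804746672534127])
(460, 400, 3)
```

View pics/c23.png

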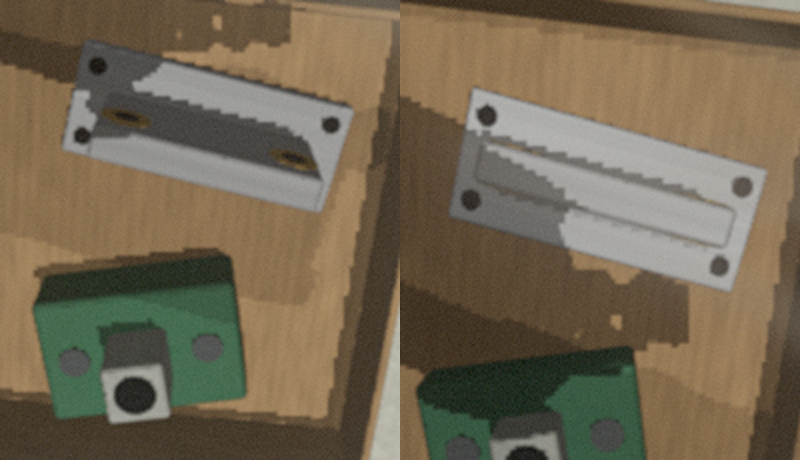

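Crop c23 (w2 left, w3 right, 2x). In w3 the web top face is at crop corners (85,147),(335,208),(325,247),(75,180) and the flange at (70,88),(367,170),(330,292),(50,215). In w2 the boss top is at (136,394) and the valve block top at (38,305),(233,280),(245,398),(55,418).

Run:
```python
from h import *
w1,w2,w3=[pickle.load(open(f"w{i}.pkl","rb")) for i in(1,2,3)]
C=lambda pts,o:np.array(pts)/2+np.array(o)
web2=C([(100,130),(325,180),(320,211),(90,155)],(210,150));web3=C([(85,147),(335,208),(325,247),(75,180)],(210,0))
print("web c",tri(ray(w2,web2.mean(0),w2["T"]),ray(w3,web3.mean(0),w3["T"])))
for n,w,p,z in(("web3",w3,web3,68),("flange3",w3,C([(70,88),(367,170),(330,292),(50,215)],(210,0)),14),("blocktop2",w2,C([(38,305),(233,280),(245,398),(55,418)],(210,150)),38),("bosstop2",w2,C([(102,372),(165,365),(170,415),(108,423)],(210,150)),70)):
    r=cv2.minAreaRect(plane(w,p,z,w["T"])[:,:2].astype(np.float32));b=cv2.boxPoints(r);e=b[1]-b[0],b[2]-b[1];e=max(e,key=np.linalg.norm)
    print(n,r,np.arctan(e[1]/e[0]))
g=cv2.cvtColor(w3["img"],cv2.COLOR_RGB2HSV)[205:270,245:305]
m=((g[...,1]<40)&(g[...,2]>130)).astype(np.uint8);c=big(m);r=cv2.minAreaRect(c);b3=np.array(r[0])+(245,205);print("boss3",b3,r)
print("boss",tri(ray(w2,C((136,394),(210,150)),w2["T"]),ray(w3,b3,w3["T"])))
c=cv2.convexHull(big(mask(w3,(8,60,30),(20,220,255))));print("carton",cv2.approxPolyDP(c,6,True)[:,0].tolist())
c=cv2.convexHull(big(mask(w2,(8,60,30),(20,220,255))));a=cv2.approxPolyDP(c,6,True)[:,0];print("carton2",np.c_[a,plane(w2,a,55,w2["T"])])
```

```text
web c (array([ 574.349, -220.169,   67.761]), [0.6626901300650829, 0.6626901300650272])
web3 ((574.1276245117188, -219.76414489746094), (13.25720500946045, 88.52884674072266), 75.64855194091797) -0.25048003
flange3 ((573.426025390625, -220.33074951171875), (49.4129524230957, 120.24522399902344), 75.67782592773438) -0.24996899
blocktop2 ((544.6943359375, -316.05419921875), (89.28594207763672, 59.7471923828125), 6.927971839904785) 0.1209156
bosstop2 ((544.9358520507812, -317.4389343261719), (27.572097778320312, 24.443099975585938), 7.1808390617370605) 0.12532862
boss3 [273.59 233.63] ((28.589996337890625, 28.630001068115234), (29.415645599365234, 30.97127914428711), 81.8698959350586)
boss (array([ 544.656, -317.167,   70.172]), [0.24411174384317588, 0.2441117438430343])
carton [[451, 13], [397, 303], [157, 280], [153, 0], [364, 0]]
carton2 [[ 169.     131.     469.293 -144.887   55.   ]
 [ 226.     129.     510.873 -143.506   55.   ]
 [ 437.     160.     666.26  -166.077   55.   ]
 [ 390.     400.     643.388 -382.953   55.   ]
 [ 190.     383.     463.673 -364.337   55.   ]
 [ 170.     321.     452.73  -301.561   55.   ]]
```

Everything agrees with the given sizes: web top 67.8 (expected 68), boss top 70.2 (expected 70), flange 120x49, and basket centre (568.3,-15.2) at yaw -0.162. The bracket is at (574.2,-220) with yaw -0.25, so I move over it.

Emit:
arm_command(plan=[0.78, -0.03, 0, 0, 0, 0, 0.45, 0.78, 0, 0, 0, 0, 0, 0.45, 0, 0, 0.14, 0, 0, -1, 0.45, 0, 0, 0.14, 0, 0, -1, 0.45, 0, 0, 0.14, 0, 0, -1, 0.45, 0, 0, 0.14, 0, 0, -1, 0.45, 0, 0, 0.14, 0, 0, -1, 0.45, 0, 0, 0.14, 0, 0, -1, 0.45, 0, 0, 0.14, 0, 0, -1, 0.45, 0, 0, 0.14, 0, 0, -1, 0.45, 0, 0, 0.14, 0, 0, -1, 0.45, 0, 0, 0.14, 0, 0, -1, 0.45, 0, 0, 0.14, 0, 0, -1, 0.45, 0, 0, 0.14, 0, 0, -1, 0.45, 0, 0, 0.14, 0, 0, -1, 0.45, 0, 0, 0.14, 0, 0, -1, 0.45, 0, 0, 0.14, 0, 0, -1, 0.45, 0, 0, 0.14, 0, 0, -1, 0.45, 0, 0, 0, 0, 0, -0.5, 0.45, 0, 0, 0, 0, 0, 0, 0.45], grip_force=60)

```text
clock: 4.55
eef_pos: [573.9, -221.0, 119.7]
ee_rot: [0.392, 3.117, 0.0]
wrist_force: [-0.7, -0.2, -0.5]
finger_gap: 46.5
gripper_force: 0.0
```

```bash
cat > go.py <<'E'
# usage: go.py x y z yaw [tilt]  -> remaining shift (units .05 m) & turn (units .08 rad) in tool axes; yaw = angle of tool y
import sys
from plant import observe
from h import *
x,y,z,a=map(float,sys.argv[1:5]); t=float(sys.argv[5]) if len(sys.argv)>5 else 0
s=observe(); T=toolT(s); Y=np.array([np.cos(a),np.sin(a),0]);Z=np.array([0,0,-1.]);X=np.cross(Y,Z)
M=np.c_[X,Y,Z]@R.from_rotvec([t,0,0]).as_matrix()
d=np.array([x,y,z])-s["eef_pos"]
print("clock",s["clock"],"pos",s["eef_pos"],"F",s["wrist_force"],"gap",s["finger_gap"],"q",s["qpos"])
print("yaw now",np.arctan2(T[1,1],T[0,1]),"shift in current axes",T[:3,:3].T@d/50,"in target axes",M.T@d/50,"turn",R.from_matrix(T[:3,:3].T@M).as_rotvec()/.08)
E
python3 go.py 574.2 -220 36 1.32
```

```text
clock 4.55 pos [ 573.909 -221.014  119.708] F [-0.749 -0.202 -0.547] gap 46.49729867332654 q [ 0.479  0.609 -0.299  1.73   0.228  0.836  1.398]
yaw now 1.3207956222321846 shift in current axes [0.    0.02  1.674] in target axes [-0.001  0.021  1.674] turn [0.004 0.005 0.01 ]
```

Emit:
arm_command(plan=[0, 0.02, 0.5, 0, 0, 0, 0.45, 0, 0, 0.6, 0, 0, 0, 0.45, 0, 0, 0.4, 0, 0, 0, 0.45, 0, 0, 0.17, 0, 0, 0, 0.45, 0, 0, 0, 0, 0, 0, 0.45, 0, 0, 0, 0, 0, 0, 1, 0, 0, 0, 0, 0, 0, 1, 0, 0, 0, 0, 0, 0, 1, 0, 0, 0, 0, 0, 0, 1, 0, 0, 0, 0, 0, 0, 1, 0, 0, -0.2, 0, 0, 0, 1, 0, 0, -0.5, 0, 0, 0, 1, 0, 0, -1, 0, 0, 0, 1, 0, 0, -1, 0, 0, 0, 1, 0, 0, 0, 0, 0, 0, 1, 0, 0, 0, 0, 0, 0, 1], grip_force=60)

```text
clock: 6.55
eef_pos: [573.0, -221.1, 170.4]
ee_rot: [-0.393, -3.116, 0.0]
wrist_force: [0.2, -0.3, -2.9]
finger_gap: 13.7
gripper_force: 60.8
```

```bash
python3 go.py 574.2 -220 171 1.32; python3 shot.py w4
python3 - <<'E'
from h import *
f=pickle.load(open("w4.pkl","rb")); cv2.imwrite("pics/c4.png",cv2.cvtColor(f["img"],cv2.COLOR_RGB2BGR))
E
```

```text
clock 6.55 pos [ 573.011 -221.096  170.379] F [ 0.196 -0.277 -2.893] gap 13.706617876148929 q [ 0.491  0.553 -0.316  1.677  0.203  0.944  1.42 ]
yaw now 1.3197754199522862 shift in current axes [-0.018  0.027 -0.012] in target axes [-0.018  0.027 -0.012] turn [-0.003 -0.012 -0.003]
[ 573.011 -221.096  170.379] [-0.393 -3.116  0.   ] 6.55
```

Bracket held (gap 13.7, about 2.9 N of load). Before placing I check the pocket walls in an enlarged w1 crop.

Run:
```python
from h import *
f=pickle.load(open("w1.pkl","rb")); c=f["img"][98:314,196:428]
c=cv2.resize(c,None,fx=2.7,fy=2.7,interpolation=cv2.INTER_CUBIC);c=np.clip(c*1.5,0,255).astype(np.uint8);print(c.shape);cv2.imwrite("pics/c1b.png",cv2.cvtColor(c,cv2.COLOR_RGB2BGR))
```

```text
(583, 626, 3)
```

View pics/c1b.png

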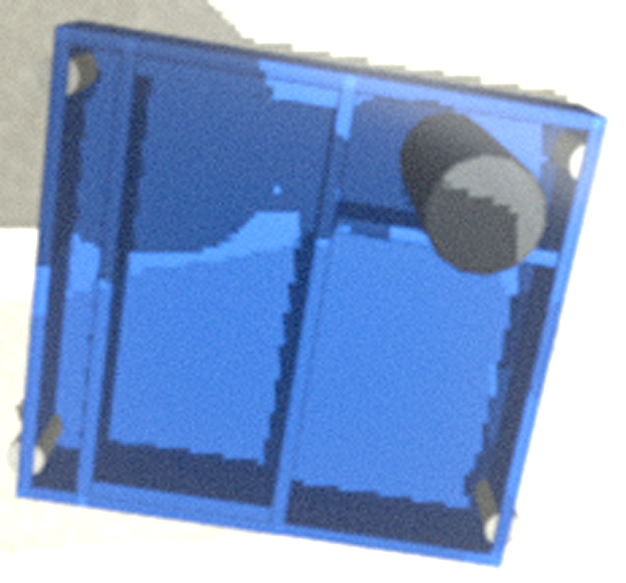

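Crop c1b: the slot lies between x≈30 and 85 on the left and the bracket pocket spans (135,60)-(345,90)-(275,505)-(95,483). The divider to the sleeve pocket runs (338,228)-(555,258) and the valve pocket's lower inner edge (288,515)-(495,548).

Run:
```python
from h import *
f=pickle.load(open("w1.pkl","rb"))
c=np.array([568.3,-15.2]);a=-0.162;ex=np.array([np.cos(a),np.sin(a)]);ey=np.array([-ex[1],ex[0]])
for n,p,z in(("bp bottom L",(95,483),36),("bp bottom R",(275,507),36),("bp top L",(135,55),36),("bp top R",(342,90),36),("div L",(340,228),36),("div R",(555,258),36),("vp bot L",(288,517),36),("vp bot R",(495,548),36),("div slot/bp bottom",(87,490),36),("div bp/vp bottom",(281,512),36),("vp right inner",(525,400),36),("sleeve top",(487,212),101),("slot top",(95,45),36),("slot bottom",(60,488),36)):
    q=np.array(p)/2.7+(196,98);P=plane(f,q,z,f["T"])[0,:2]-c;print(n,P@ex,P@ey)
for n,x,y in(("bracket pocket",-27,0),("valve pocket",41,-20.5),("slot",-68,0)): print(n,c+x*ex+y*ey)
```

```text
bp bottom L -55.52186526561249 -64.7518502919761
bp bottom R 2.713973611904489 -63.89288088204259
bp top L -57.32484630669689 69.27341559998857
bp top R 2.235841082288779 69.1531039860665
div L 8.307616858183689 29.569097680963043
div R 73.54031023063473 30.920571414090528
vp bot L 7.400878999825137 -66.74667814645865
vp bot R 75.99345776681389 -66.97815119535876
div slot/bp bottom -57.81838868867873 -67.61360307687377
div bp/vp bottom 4.8940454415372665 -65.34345677462925
vp right inner 74.49672025330203 -14.932342980858127
sleeve top 39.132194545722065 52.137260234003826
slot top -68.78774815385388 70.17649243157948
slot bottom -66.44401338679107 -68.29953853674331
bracket pocket [541.654 -10.845]
valve pocket [605.457 -42.045]
slot [501.19   -4.232]
```

The x layout matches the text. I carry the bracket over the basket and turn it.

Emit:
arm_command(plan=[0.2, 0.5, 0, 0, 0, 0, 1, 0.42, 0.98, 0, 0, 0, 0, 1, 0.42, 0.98, 0, 0, 0, 0, 1, 0.4, 0.96, 0, 0, 0, 0, 1, 0.21, 0.5, 0, 0, 0, 0, 1, 0, 0, 0, 0, 0, 1, 1, 0, 0, 0, 0, 0, 1, 1, 0, 0, 0, 0, 0, 1, 1, 0, 0, 0, 0, 0, 1, 1, 0, 0, 0, 0, 0, 1, 1, 0, 0, 0, 0, 0, 1, 1, 0, 0, 0, 0, 0, 1, 1, 0, 0, 0, 0, 0, 1, 1, 0, 0, 0, 0, 0, 1, 1, 0, 0, 0, 0, 0, 1, 1, 0, 0, 0, 0, 0, 1, 1, 0, 0, 0, 0, 0, 1, 1, 0, 0, 0, 0, 0, 1, 1, 0, 0, 0, 0, 0, 1, 1, 0, 0, 0, 0, 0, 1, 1])

```text
clock: 9.1
eef_pos: [541.4, -10.8, 169.2]
ee_rot: [-2.086, -2.346, 0.004]
wrist_force: [-0.8, 0.4, -1.9]
finger_gap: 12.9
gripper_force: 60.7
```

Emit:
arm_command(plan=[0, 0, 0, 0, 0, 1, 1, 0, 0, 0, 0, 0, 1, 1, 0, 0, 0, 0, 0, 1, 1, 0, 0, 0, 0, 0, 0.5, 1, 0, 0, 0, 0, 0, 0, 1])

```text
clock: 9.72
eef_pos: [542.0, -10.7, 170.0]
ee_rot: [-2.39, -2.037, 0.002]
wrist_force: [0.3, -1.1, -3.1]
finger_gap: 13.2
gripper_force: 60.7
```

```bash
python3 go.py 541.7 -10.8 38 -0.162; python3 shot.py w5
python3 - <<'E'
from h import *
f=pickle.load(open("w5.pkl","rb"));cv2.imwrite("pics/c5.png",cv2.cvtColor(np.clip(f["img"]*1.5,0,255).astype(np.uint8),cv2.COLOR_RGB2BGR))
E
```

```text
clock 9.725 pos [541.98  -10.675 170.001] F [ 0.298 -1.054 -3.071] gap 13.186483880994707 q [-0.114  0.447  0.069  1.872 -0.04   0.825 -0.184]
yaw now -0.1592183202781632 shift in current axes [-0.002 -0.001  2.64 ] in target axes [-0.003 -0.005  2.64 ] turn [-0.02   0.007  0.035]
[541.98  -10.675 170.001] [-2.39  -2.037  0.002] 9.725
```

View pics/c5.png

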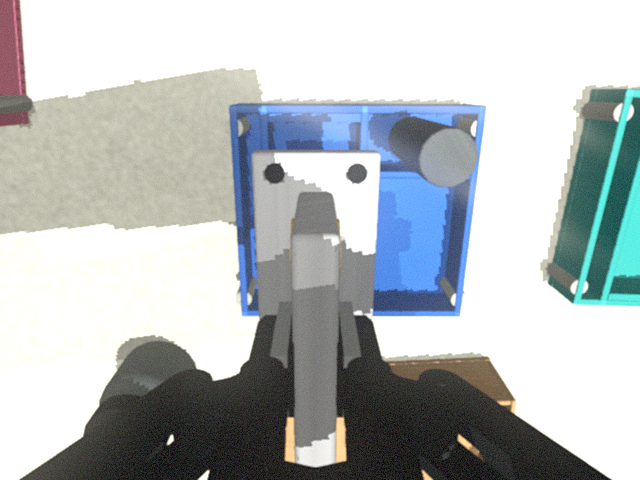

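c5: the bracket is square to the basket, with its flange far edge at (253..380,152). I check its offset numerically and re-measure the basket in this view.

Run:
```python
from h import *
f=pickle.load(open("w5.pkl","rb"));tc=f["tool_from_camera"]
o,d=ray(f,[(253,152),(380,152)],tc)
print("flange corners in tool", o+d*((22-o[2])/d[:,2])[:,None])  # flange top 22 above TCP-z below -> tool z=22
c=cv2.convexHull(big(mask(f,(105,100,30),(125,255,255))))[:,0]
P=plane(f,c,36,f["T"])[:,:2];r=cv2.minAreaRect(P.astype(np.float32));print(r,cv2.boxPoints(r))
```

```text
flange corners in tool [[ 60.288 -23.875  22.   ]
 [ 60.246  24.779  22.   ]]
((612.2716064453125, -39.571937561035156), (113.1230239868164, 63.846675872802734), 80.8872299194336) [[ 571.793  -90.364]
 [ 634.834 -100.476]
 [ 652.75    11.22 ]
 [ 589.709   21.332]]
```

Centred to within 0.5 mm. I lower it.

Emit:
arm_command(plan=[0, 0, 0.4, 0, 0, 0, 1, 0, 0, 0.6, 0, 0, 0, 1, 0, 0, 0.5, 0, 0, 0, 1, 0, 0, 0.4, 0, 0, 0, 1, 0, 0, 0.3, 0, 0, 0, 1, 0, 0, 0.2, 0, 0, 0, 1, 0, 0, 0.14, 0, 0, 0, 1, 0, 0, 0, 0, 0, 0, 1, 0, 0, 0, 0, 0, 0, 1])

```text
clock: 10.9
eef_pos: [542.8, -10.7, 44.2]
ee_rot: [2.392, 2.036, 0.001]
wrist_force: [0.3, 0.1, -1.9]
finger_gap: 13.6
gripper_force: 60.6
```

```bash
python3 go.py 541.7 -10.8 38 -0.162
```

```text
clock 10.9 pos [542.792 -10.702  44.24 ] F [ 0.28   0.104 -1.884] gap 13.557866556179462 q [-0.097  0.626  0.046  1.99  -0.053  0.526 -0.174]
yaw now -0.16002582301754226 shift in current axes [-0.005 -0.021  0.125] in target axes [-0.005 -0.021  0.125] turn [ 0.009 -0.002  0.025]
```

Emit:
arm_command(plan=[0, -0.01, 0.06, 0, 0, 0, 1, 0, 0, 0.04, 0, 0, 0, 1, 0, 0, 0.03, 0, 0, 0, 1, 0, 0, 0, 0, 0, 0, 1, 0, 0, 0, 0, 0, 0, 1])

```text
clock: 11.52
eef_pos: [542.1, -10.5, 38.5]
ee_rot: [2.392, 2.037, 0.001]
wrist_force: [-2.8, 0.9, 15.5]
finger_gap: 13.1
gripper_force: 63.3
```

Contact at 15 N right at the expected floor height. I release, lift and head to the valve.

Emit:
arm_command(plan=[0, 0, 0, 0, 0, 0, 0.75, 0, 0, 0, 0, 0, 0, 0.7, 0, 0, 0, 0, 0, 0, 0.7, 0, 0, -0.2, 0, 0, 0, 0.7, 0, 0, -0.4, 0, 0, 0, 0.7, 0, 0, -0.8, 0, 0, 0, 0.7, 0, 0, -0.8, 0, 0, 0, 0.6, 0, 0, -0.4, 0, 0, 0, 0.45, -0.5, 0.08, 0, 0, 0, 0, 0.45, -0.9, 0.15, 0, 0, 0, 0, 0.45, -0.95, 0.16, 0, 0, 0, 0, 0.45, -0.95, 0.16, 0, 0, 0, 0, 0.45, -0.95, 0.16, 0, 0, 0, 0, 0.45, -0.9, 0.16, 0, 0, 0, 0, 0.45, -0.6, 0.1, 0, 0, 0, 0, 0.45, -0.29, 0.06, 0, 0, 0, 0, 0.45, 0, 0, 0, 0, 0, 1, 0.45, 0, 0, 0, 0, 0, 1, 0.45, 0, 0, 0, 0, 0, 1, 0.45, 0, 0, 0, 0, 0, 1, 0.45])

```text
clock: 14.02
eef_pos: [545.1, -315.6, 167.6]
ee_rot: [-2.686, -1.628, -0.001]
wrist_force: [0.1, 0.5, -0.3]
finger_gap: 46.8
gripper_force: 0.0
```

Emit:
arm_command(plan=[0, 0, 0.06, 0, 0, 1, 0.45, 0, 0, 0.06, 0, 0, 1, 0.45, 0, 0, 0.06, 0, 0, 1, 0.45, 0, 0, 0.06, 0, 0, 1, 0.45, 0, 0, 0.06, 0, 0, 1, 0.45, 0, 0, 0.06, 0, 0, 1, 0.45, 0, 0, 0.06, 0, 0, 1, 0.45, 0, 0, 0.06, 0, 0, 1, 0.45, 0, 0, 0.06, 0, 0, 1, 0.45, 0, 0, 0.06, 0, 0, 1, 0.45, 0, 0, 0.06, 0, 0, 1, 0.45, 0, 0, 0.06, 0, 0, 1, 0.45, 0, 0, 0, 0, 0, 0.1, 0.45, 0, 0, 0, 0, 0, 0, 0.45])

```text
clock: 15.78
eef_pos: [545.0, -316.3, 131.5]
ee_rot: [-3.135, -0.196, -0.0]
wrist_force: [-0.3, 0.1, 0.0]
finger_gap: 46.9
gripper_force: 0.0
```

```bash
python3 go.py 544.7 -317 44 -1.449
```

```text
clock 15.775 pos [ 545.019 -316.296  131.519] F [-0.273  0.077  0.014] gap 46.93455314829046 q [ 0.192  0.646  0.433  1.695 -0.336  0.875 -0.68 ]
yaw now -1.4456328947942785 shift in current axes [-0.009  0.014  1.75 ] in target axes [-0.008  0.013  1.75 ] turn [-0.004 -0.003  0.042]
```

Emit:
arm_command(plan=[0, 0.01, 0.5, 0, 0, 0, 0.45, 0, 0, 0.6, 0, 0, 0, 0.45, 0, 0, 0.4, 0, 0, 0, 0.45, 0, 0, 0.25, 0, 0, 0, 0.45, 0, 0, 0, 0, 0, 0, 0.45, 0, 0, 0, 0, 0, 0, 1, 0, 0, 0, 0, 0, 0, 1, 0, 0, 0, 0, 0, 0, 1, 0, 0, 0, 0, 0, 0, 1, 0, 0, -0.2, 0, 0, 0, 1, 0, 0, -0.5, 0, 0, 0, 1, 0, 0, -1, 0, 0, 0, 1, 0, 0, -0.9, 0, 0, 0, 1, 0, 0, 0, 0, 0, 0, 1, 0, 0, 0, 0, 0, 0, 1], grip_force=80)

```text
clock: 17.65
eef_pos: [544.3, -316.8, 173.2]
ee_rot: [-3.135, -0.193, 0.001]
wrist_force: [-0.6, 0.3, -4.4]
finger_gap: 24.6
gripper_force: 79.4
```

```bash
python3 go.py 605.4 -42.5 50 -0.162
```

```text
clock 17.65 pos [ 544.299 -316.792  173.179] F [-0.622  0.324 -4.364] gap 24.60463120818203 q [ 0.177  0.603  0.46   1.65  -0.312  0.963 -0.702]
yaw now -1.4476911486696038 shift in current axes [ 1.888 -5.292  2.467] in target axes [5.611 0.321 2.464] turn [ -0.017   0.    -16.071]
```

Emit:
arm_command(plan=[0.13, -0.37, 0, 0, 0, 0, 1, 0.29, -0.82, 0, 0, 0, 0, 1, 0.29, -0.82, 0, 0, 0, 0, 1, 0.29, -0.82, 0, 0, 0, 0, 1, 0.29, -0.82, 0, 0, 0, 0, 1, 0.29, -0.82, 0, 0, 0, 0, 1, 0.2, -0.5, 0, 0, 0, 0, 1, 0.11, -0.32, 0, 0, 0, 0, 1, 0, 0, 0, 0, 0, -1, 1, 0, 0, 0, 0, 0, -1, 1, 0, 0, 0, 0, 0, -1, 1, 0, 0, 0, 0, 0, -1, 1, 0, 0, 0, 0, 0, -1, 1, 0, 0, 0, 0, 0, -1, 1, 0, 0, 0, 0, 0, -1, 1, 0, 0, 0, 0, 0, -1, 1, 0, 0, 0, 0, 0, -1, 1, 0, 0, 0, 0, 0, -1, 1])

```text
clock: 19.9
eef_pos: [605.4, -43.7, 173.0]
ee_rot: [-2.811, -1.401, 0.002]
wrist_force: [-0.6, -0.5, -4.1]
finger_gap: 24.6
gripper_force: 79.3
```

Emit:
arm_command(plan=[0, 0, 0, 0, 0, -1, 1, 0, 0, 0, 0, 0, -1, 1, 0, 0, 0, 0, 0, -1, 1, 0, 0, 0, 0, 0, -1, 1, 0, 0, 0, 0, 0, -1, 1, 0, 0, 0, 0, 0, -1, 1, 0, 0, 0, 0, 0, 0, 1])

```text
clock: 20.78
eef_pos: [605.5, -43.7, 173.1]
ee_rot: [-2.401, -2.025, 0.002]
wrist_force: [-0.3, -0.1, -4.5]
finger_gap: 24.3
gripper_force: 79.3
```

```bash
python3 go.py 605.4 -42.5 46 -0.162; python3 shot.py w6
python3 - <<'E'
from h import *
f=pickle.load(open("w6.pkl","rb"));cv2.imwrite("pics/c6.png",cv2.cvtColor(np.clip(f["img"]*1.5,0,255).astype(np.uint8),cv2.COLOR_RGB2BGR))
E
```

```text
clock 20.775 pos [605.548 -43.729 173.145] F [-0.259 -0.085 -4.519] gap 24.2648717879493 q [-0.079  0.533  0.115  1.703 -0.074  0.911 -0.104]
yaw now -0.16927420586772698 shift in current axes [ 0.025 -0.004  2.543] in target axes [ 0.024 -0.007  2.543] turn [-0.017  0.004 -0.091]
[605.548 -43.729 173.145] [-2.401 -2.025  0.002] 20.775
```

View pics/c6.png

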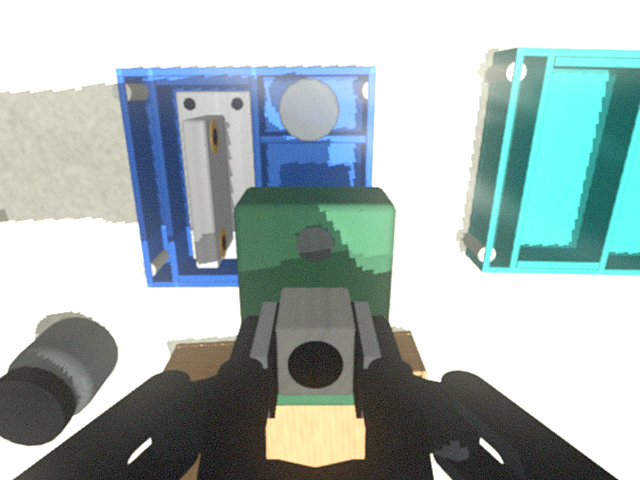

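c6: the bracket sits flat in its pocket. The valve is square, with its block front edge at v≈188-210, the divider at v≈138 and the sleeve untouched at (308,110). I check the lengthwise position.

Run:
```python
from h import *
f=pickle.load(open("w6.pkl","rb"));tc=f["tool_from_camera"]
print("expected front-edge px: top",proj(f,[[45,-30,6],[45,30,6]],tc),"bottom",proj(f,[[45,-30,40],[45,30,40]],tc))
c=np.array([568.3,-15.2]);a=-0.162;ex=np.array([np.cos(a),np.sin(a)]);ey=np.array([-ex[1],ex[0]])
for p,z in(((315,138),36),((250,70),36),((374,70),36),((120,70),36),((150,285),36),((308,80),101),((308,140),101)):
    P=plane(f,p,z,f["T"])[0,:2]-c;print(p,P@ex,P@ey)
h=cv2.cvtColor(f["img"],cv2.COLOR_RGB2HSV);print([(v,h[v,270].tolist()) for v in range(180,222,3)])
for c0 in(312,318):print([ (v,h[v,c0].tolist()) for v in range(126,152,2)])
```

```text
expected front-edge px: top [[231.857 201.093]
 [398.876 200.949]] bottom [[246.249 181.875]
 [384.347 181.756]]
(315, 138) 41.44942307202144 31.37511721957329
(250, 70) 1.9941680134766546 72.47927045646459
(374, 70) 77.88629061998543 71.86126569042774
(120, 70) -77.61945904285632 73.12758017916661
(150, 285) -78.51520481345491 -71.66047935217057
(308, 80) 38.49299751734931 65.08784508077815
(308, 140) 38.11778248337062 37.20386683176611
[(180, [108, 169, 121]), (183, [108, 178, 119]), (186, [108, 140, 93]), (189, [77, 90, 51]), (192, [76, 104, 54]), (195, [74, 82, 62]), (198, [71, 104, 54]), (201, [74, 90, 54]), (204, [73, 89, 66]), (207, [72, 91, 73]), (210, [74, 117, 72]), (213, [72, 92, 80]), (216, [75, 98, 81]), (219, [69, 90, 79])]
[(126, [98, 16, 125]), (128, [100, 18, 127]), (130, [99, 14, 124]), (132, [90, 15, 118]), (134, [107, 15, 121]), (136, [109, 17, 122]), (138, [107, 15, 122]), (140, [106, 37, 104]), (142, [108, 168, 108]), (144, [109, 154, 124]), (146, [109, 151, 127]), (148, [109, 151, 128]), (150, [110, 162, 126])]
[(126, [105, 16, 124]), (128, [103, 19, 122]), (130, [102, 28, 120]), (132, [94, 15, 121]), (134, [101, 17, 123]), (136, [103, 15, 122]), (138, [109, 35, 118]), (140, [110, 138, 155]), (142, [109, 160, 107]), (144, [109, 144, 126]), (146, [111, 151, 128]), (148, [109, 161, 127]), (150, [109, 149, 127])]
```

Run:
```python
from h import *
f=pickle.load(open("w6.pkl","rb"));tc=f["tool_from_camera"]
m=mask(f,(50,40,15),(92,255,255));m[:,:200]=0;m[:,430:]=0;m[280:]=0;m[:185-5]=0
for v in range(184,260,4):
    x=np.flatnonzero(m[v]);print(v,(x.min(),x.max(),x.max()-x.min()+1) if len(x) else None,end="; ")
print()
for dz in(0,4,8): print(dz,"top front/back",proj(f,[[45,-30,6+dz],[45,30,6+dz],[-20,-30,6+dz],[-20,30,6+dz]],tc).round().tolist(),"bot",proj(f,[[45,-30,40+dz],[45,30,40+dz]],tc).round().tolist(),"boss",proj(f,[[13,-13,-26+dz],[13,13,-26+dz],[-13,13,-26+dz]],tc).round().tolist())
g=f["img"].mean(2);print([int(x) for x in g[275:410:3,316]])
```

```text
184 None; 188 (np.int64(263), np.int64(362), np.int64(100)); 192 (np.int64(247), np.int64(382), np.int64(136)); 196 (np.int64(244), np.int64(377), np.int64(134)); 200 (np.int64(241), np.int64(389), np.int64(149)); 204 (np.int64(239), np.int64(391), np.int64(153)); 208 (np.int64(236), np.int64(394), np.int64(159)); 212 (np.int64(235), np.int64(395), np.int64(161)); 216 (np.int64(235), np.int64(395), np.int64(161)); 220 (np.int64(235), np.int64(395), np.int64(161)); 224 (np.int64(236), np.int64(394), np.int64(159)); 228 (np.int64(236), np.int64(394), np.int64(159)); 232 (np.int64(237), np.int64(394), np.int64(158)); 236 (np.int64(237), np.int64(394), np.int64(158)); 240 (np.int64(238), np.int64(393), np.int64(156)); 244 (np.int64(238), np.int64(393), np.int64(156)); 248 (np.int64(238), np.int64(393), np.int64(156)); 252 (np.int64(238), np.int64(393), np.int64(156)); 256 (np.int64(239), np.int64(392), np.int64(154)); 
0 top front/back [[232.0, 201.0], [399.0, 201.0], [242.0, 356.0], [389.0, 356.0]] bot [[246.0, 182.0], [384.0, 182.0]] boss [[274.0, 326.0], [357.0, 326.0], [355.0, 394.0]]
4 top front/back [[234.0, 198.0], [397.0, 198.0], [244.0, 350.0], [387.0, 350.0]] bot [[248.0, 180.0], [383.0, 180.0]] boss [[275.0, 319.0], [356.0, 319.0], [354.0, 387.0]]
8 top front/back [[236.0, 196.0], [395.0, 196.0], [245.0, 345.0], [386.0, 345.0]] bot [[249.0, 178.0], [382.0, 178.0]] boss [[276.0, 313.0], [355.0, 313.0], [353.0, 379.0]]
[41, 37, 45, 40, 65, 73, 75, 76, 77, 79, 74, 79, 78, 73, 72, 81, 77, 78, 84, 83, 89, 85, 46, 23, 31, 18, 18, 24, 28, 27, 28, 37, 36, 19, 27, 24, 27, 34, 87, 89, 89, 92, 90, 89, 157]
```

Run:
```python
from h import *
f=pickle.load(open("w6.pkl","rb"));tc=f["tool_from_camera"]
names=["boss base front","boss top centre","boss top back","block back top","block front top","block front bottom","hole front","hole back"]
X=np.array([[13,0,6],[0,0,-26],[-13,0,-26],[-45,0,6],[45,0,6],[45,0,40],[8,0,-26],[-8,0,-26]],float)
obs=[286,363.5,394,404,210,188.5]
print(proj(f,X,tc)[:,1].round(1))
h=f["img"];print([(v,h[v,300].tolist()) for v in range(384,416,2)])
# fit shift(dx,dz,pitch about grasp point) to observed rows
from scipy.optimize import least_squares
def fun(p):
    c,s=np.cos(p[2]),np.sin(p[2]);Y=X[:6]-[0,0,-19];Y=np.c_[Y[:,0]*c+Y[:,2]*s,Y[:,1],-Y[:,0]*s+Y[:,2]*c]+[p[0],0,p[1]-19]
    return proj(f,Y,tc)[:,1]-obs
r=least_squares(fun,[0,0,0]);print(r.x,r.fun)
```

```text
[282.2 361.1 394.5 405.9 201.  181.8 339.6 381.9]
[(384, [50, 46, 42]), (386, [87, 87, 80]), (388, [90, 88, 82]), (390, [90, 88, 84]), (392, [96, 95, 89]), (394, [86, 88, 78]), (396, [77, 114, 86]), (398, [80, 119, 91]), (400, [76, 115, 85]), (402, [76, 114, 86]), (404, [82, 108, 80]), (406, [191, 158, 115]), (408, [193, 160, 117]), (410, [190, 157, 116]), (412, [190, 157, 114]), (414, [190, 158, 119])]
[-5.12   6.287  0.015] [ 0.555 -0.356  0.334 -0.271 -0.332  0.09 ]
```

All measures agree that the valve should move about 5 mm along +tool x. I shift, lower it to just above the rim and compare block edge and divider directly.

Emit:
arm_command(plan=[0.1, 0, 0.3, 0, 0, -0.08, 1, 0, 0, 0.5, 0, 0, 0, 1, 0, 0, 0.5, 0, 0, 0, 1, 0, 0, 0.3, 0, 0, 0, 1, 0, 0, 0.1, 0, 0, 0, 1, 0, 0, 0, 0, 0, 0, 1, 0, 0, 0, 0, 0, 0, 1])

```text
clock: 21.7
eef_pos: [607.6, -38.5, 89.6]
ee_rot: [2.393, 2.034, 0.002]
wrist_force: [0.6, -0.2, -3.1]
finger_gap: 24.7
gripper_force: 79.4
```

```bash
python3 shot.py w7
python3 - <<'E'
from h import *
f=pickle.load(open("w7.pkl","rb"));h=cv2.cvtColor(f["img"],cv2.COLOR_RGB2HSV)
for u in(265,355): print(u,[(v,*h[v,u].tolist()) for v in range(88,212,3)])
g=cv2.cvtColor(f["img"],cv2.COLOR_RGB2HSV)
for v in(196,206):print(v,[(u,*h[v,u].tolist()) for u in list(range(215,262,3))+list(range(370,420,3))])
E
```

```text
[607.566 -38.48   89.589] [2.393 2.034 0.002] 21.7
265 [(88, 110, 86, 137), (91, 112, 91, 138), (94, 112, 83, 138), (97, 109, 91, 135), (100, 110, 99, 132), (103, 111, 107, 131), (106, 109, 119, 126), (109, 110, 53, 86), (112, 79, 27, 76), (115, 90, 16, 79), (118, 102, 16, 79), (121, 100, 21, 73), (124, 98, 13, 77), (127, 113, 13, 76), (130, 90, 22, 69), (133, 102, 18, 69), (136, 96, 18, 72), (139, 120, 7, 74), (142, 105, 13, 76), (145, 110, 21, 73), (148, 98, 15, 69), (151, 90, 15, 66), (154, 80, 21, 73), (157, 98, 28, 72), (160, 80, 11, 70), (163, 30, 4, 72), (166, 90, 15, 68), (169, 109, 118, 91), (172, 109, 167, 116), (175, 109, 174, 94), (178, 110, 165, 94), (181, 109, 176, 87), (184, 110, 145, 93), (187, 86, 74, 52), (190, 71, 71, 50), (193, 71, 77, 56), (196, 72, 100, 51), (199, 78, 82, 53), (202, 73, 97, 55), (205, 72, 110, 72), (208, 73, 103, 77), (211, 73, 90, 82)]
355 [(88, 109, 106, 187), (91, 109, 111, 196), (94, 109, 111, 198), (97, 109, 110, 195), (100, 109, 112, 196), (103, 109, 124, 197), (106, 107, 127, 197), (109, 108, 127, 197), (112, 108, 128, 197), (115, 108, 13
[... 1304 characters left out ...]
), (415, 28, 17, 216), (418, 26, 17, 212)]
206 [(215, 45, 4, 135), (218, 45, 4, 133), (221, 15, 8, 130), (224, 45, 4, 132), (227, 120, 2, 124), (230, 108, 170, 117), (233, 108, 171, 122), (236, 78, 94, 65), (239, 69, 78, 75), (242, 73, 81, 72), (245, 71, 90, 71), (248, 74, 93, 71), (251, 75, 83, 74), (254, 72, 94, 73), (257, 72, 105, 68), (260, 77, 103, 74), (370, 72, 84, 109), (373, 71, 89, 118), (376, 70, 84, 118), (379, 70, 86, 116), (382, 70, 76, 114), (385, 70, 83, 117), (388, 71, 78, 115), (391, 71, 76, 110), (394, 34, 23, 170), (397, 26, 17, 216), (400, 30, 17, 213), (403, 28, 19, 213), (406, 30, 18, 212), (409, 30, 18, 213), (412, 26, 19, 215), (415, 24, 18, 215), (418, 24, 19, 215)]
```

```bash
python3 - <<'E'
from h import *
f=pickle.load(open("w7.pkl","rb"))
c=np.array([568.3,-15.2]);a=-0.162;ex=np.array([np.cos(a),np.sin(a)]);ey=np.array([-ex[1],ex[0]])
for n,p,z in(("div near",(355,171),36),("div far",(355,165),36),("valve front bottom",(310,186),50),("same",(310,186),45),("rim far",(374,None),0)):
    if p[1]: P=plane(f,p,z,f["T"])[0,:2]-c;print(n,P@ex,P@ey)
E
python3 go.py 606.0 -38.5 46 -0.162
```

```text
div near 60.958735491194695 30.628265833302066
div far 60.87658463616468 33.405322901039945
valve front bottom 40.244441156199 26.608536953176078
same 40.19163362488318 25.531769341403102
clock 21.75 pos [607.547 -38.498  89.604] F [ 0.332  0.924 -4.082] gap 24.598367261522657 q [-0.074  0.632  0.096  1.784 -0.085  0.728 -0.095]
yaw now -0.16173552552168516 shift in current axes [-0.005 -0.032  0.872] in target axes [-0.005 -0.031  0.872] turn [ 0.018 -0.002  0.003]
```

The gap to the divider is about 4 mm (3.5 is ideal). I trim y by -1.5 mm and lower.

Emit:
arm_command(plan=[0.01, -0.03, 0.1, 0, 0, 0, 1, 0, 0, 0.2, 0, 0, 0, 1, 0, 0, 0.2, 0, 0, 0, 1, 0, 0, 0.14, 0, 0, 0, 1, 0, 0, 0.08, 0, 0, 0, 1, 0, 0, 0, 0, 0, 0, 1, 0, 0, 0, 0, 0, 0, 1])

```text
clock: 22.62
eef_pos: [605.8, -37.7, 53.0]
ee_rot: [2.393, 2.035, 0.0]
wrist_force: [0.4, -0.2, -3.5]
finger_gap: 24.6
gripper_force: 79.4
```

Emit:
arm_command(plan=[0, 0, 0.05, 0, 0, 0, 1, 0, 0, 0.04, 0, 0, 0, 1, 0, 0, 0.03, 0, 0, 0, 1, 0, 0, 0, 0, 0, 0, 1])

```text
clock: 23.12
eef_pos: [605.6, -37.7, 46.9]
ee_rot: [-2.394, -2.035, -0.0]
wrist_force: [-0.3, 0.3, -0.9]
finger_gap: 24.8
gripper_force: 79.5
```

Emit:
arm_command(plan=[0, 0, 0.03, 0, 0, 0, 1, 0, 0, 0.03, 0, 0, 0, 1, 0, 0, 0, 0, 0, 0, 1])

```text
clock: 23.5
eef_pos: [605.5, -37.7, 46.7]
ee_rot: [2.393, 2.034, 0.002]
wrist_force: [-11.7, 1.5, 32.2]
finger_gap: 24.6
gripper_force: 84.0
```

Seated (32 N at the expected height). I ease off, release, rise and go to look at the plate.

Emit:
arm_command(plan=[0, 0, -0.04, 0, 0, 0, 1, 0, 0, 0, 0, 0, 0, 0.65, 0, 0, 0, 0, 0, 0, 0.6, 0, 0, 0, 0, 0, 0, 0.6, 0, 0, -0.2, 0, 0, 0, 0.6, 0, 0, -0.5, 0, 0, 0, 0.6, 0, 0, -1, 0, 0, 0, 0.6, 0, 0, -1, 0, 0, 0, 0.6, 0, 0, -1, 0, 0, 0, 0.6, 0.8, -0.5, 0, 0, 0, 0, 0.6, 0.8, -0.5, 0, 0, 0, 0, 0.6, 0.8, -0.5, 0, 0, 0, 0, 0.6, 0.8, -0.5, 0, 0, 0, 0, 0.6, 0.8, -0.5, 0, 0, 0, 0, 0.6, 0.6, -0.37, 0, 0, 0, 0, 0.6, 0, 0, 0, 0, 0, 0, 0.6])

```text
clock: 25.5
eef_pos: [499.6, 215.7, 231.4]
ee_rot: [-2.387, -2.04, -0.002]
wrist_force: [0.5, -1.2, -1.1]
finger_gap: 34.2
gripper_force: 0.0
```

```bash
python3 shot.py w8
python3 - <<'E'
from h import *
f=pickle.load(open("w8.pkl","rb"));fr=pickle.load(open("fr0.pkl","rb"));sc=fr["scene"]
print("scene top edge",plane(sc,[(431,259),(496,293)],109))
h=cv2.cvtColor(f["img"],cv2.COLOR_RGB2HSV)
y=mask(f,(15,140,60),(35,255,255));print("yellow",[(cv2.boundingRect(k)) for k in cv2.findContours(y,cv2.RETR_EXTERNAL,2)[0] if cv2.contourArea(k)>15])
b=cv2.convexHull(big(mask(f,(105,120,40),(125,255,255))));print("blue",cv2.boundingRect(b))
print("expected top ends px",proj(f,plane(sc,[(431,259),(496,293)],109),f["T"]))
E
```

```text
[499.617 215.659 231.362] [-2.387 -2.04  -0.002] 25.5
scene top edge [[524.746 226.765 109.   ]
 [538.579 355.213 109.   ]]
yellow [(583, 159, 57, 73), (630, 142, 10, 15), (266, 33, 20, 162)]
blue (339, 351, 40, 112)
expected top ends px [[351.405 202.431]
 [346.027 -28.793]]
```

Emit:
arm_command(plan=[0.8, 0, 0, 0, 0, -0.3, 0.6, 0.8, 0, 0, 0, 0, -0.3, 0.6, 0, 0, 0, 0, 0, 0, 0.6, 0, 0, 0, 0, 0, 0, 0.6])

```text
clock: 26.05
eef_pos: [513.5, 289.7, 230.8]
ee_rot: [2.345, 2.089, -0.001]
wrist_force: [0.2, -0.4, 0.3]
finger_gap: 34.0
gripper_force: 0.0
```

```bash
python3 shot.py w9
```

```text
[513.457 289.711 230.82 ] [ 2.345  2.089 -0.001] 26.05
```

Emit:
arm_command(plan=[0.7, -0.8, 0, 0, 0, 0, 0.6, 0, -0.8, 0, 0, 0, 0, 0.6, 0, 0, 0, 0, 0, 0, 0.6, 0, 0, 0, 0, 0, 0, 0.6])

```text
clock: 26.6
eef_pos: [438.5, 334.1, 231.3]
ee_rot: [2.345, 2.089, 0.001]
wrist_force: [0.9, 0.6, 0.6]
finger_gap: 33.8
gripper_force: 0.0
```

```bash
python3 shot.py w10
python3 - <<'E'
from h import *
A,B=[pickle.load(open(f"w{i}.pkl","rb")) for i in(9,10)]
X=[[525,227,109],[538,355,109]]
print(proj(A,X,A["T"]),proj(B,X,B["T"]))
def crop(f):
    c=proj(f,np.mean(X,0),f["T"])[0].astype(int);x0=int(np.clip(c[0]-130,0,440));y0=int(np.clip(c[1]-150,0,180));print("origin",x0,y0);return cv2.resize(f["img"][y0:y0+300,x0:x0+200],None,fx=2,fy=2,interpolation=cv2.INTER_CUBIC)
cv2.imwrite("pics/c910.png",cv2.cvtColor(np.clip(np.hstack([crop(A),crop(B)])*1.2,0,255).astype(np.uint8),cv2.COLOR_RGB2BGR))
E
```

```text
[438.49  334.053 231.317] [2.345 2.089 0.001] 26.6
[[342.197 308.1  ]
 [343.367 116.377]] [[450.966 351.467]
 [468.951 175.05 ]]
origin 212 69
origin 329 119
```

View pics/c910.png

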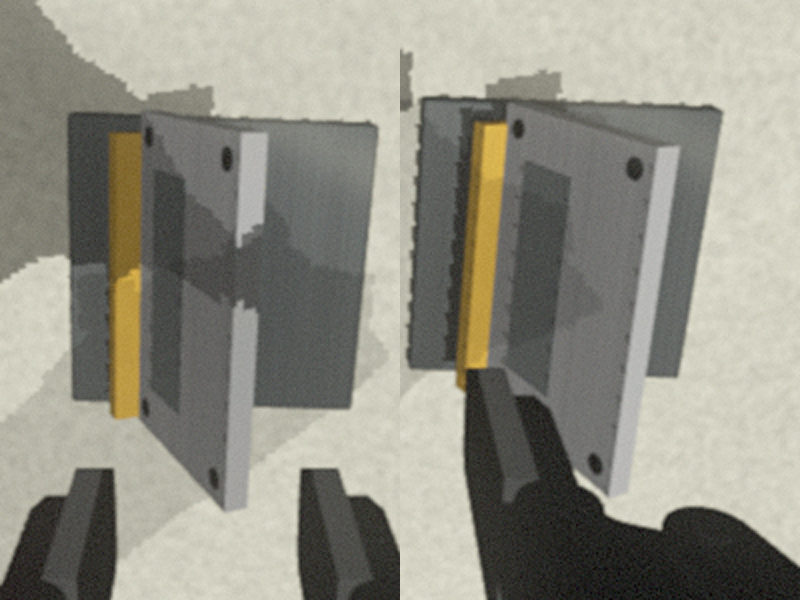

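c910 (2x; w9 left, w10 right): the plate leans with its top strip on the right. In w9 the front-top corners are at crop (240,133)/(225,509) and the back-top at (267,133)/(246,507). In w10 the front-top are at (255,148)/(209,496) and the back-top at (279,147)/(228,492). The lower far corner is at (143,112) in w9 and (108,102) in w10. The easel's yellow ledge is on the robot side.

Run:
```python
from h import *
A,B=[pickle.load(open(f"w{i}.pkl","rb")) for i in(9,10)]
a=lambda p:np.array(p)/2+(212,69); b=lambda p:np.array(p)/2+(329,119)
Q={}
for n,p,q in(("front top far",(240,133),(255,148)),("front top near",(225,509),(209,496)),("back top far",(267,133),(279,147)),("back top near",(246,507),(228,492)),("low far",(143,112),(108,102))):
    Q[n],r=tri(ray(A,a(p),A["T"]),ray(B,b(q),B["T"]));print(n,Q[n],r)
for n,p,q in(("ft far",(240,133),0),("ft near",(225,509),0),("bt far",(267,133),1),("bt near",(246,507),1)):
    print(n,plane(A,a(p),32+85*np.cos(.436)+(-3.8 if q else 0),A["T"]))
```

```text
front top far [530.015 344.617 109.573] [0.11960723936786594, 0.11960723936784882]
front top near [511.436 217.822 112.074] [0.2973500982623067, 0.2973500982622055]
back top far [538.265 343.467 107.496] [0.09425708987402562, 0.09425708987401331]
back top near [518.873 216.618 109.662] [0.030412175204697352, 0.03041217520469701]
low far [495.562 349.037  30.566] [0.13542256562005112, 0.13542256562006977]
ft far [[530.09  344.666 109.048]]
ft near [[511.446 216.353 109.048]]
bt far [[538.443 343.309 105.248]]
bt near [[518.82  214.056 105.248]]
```

The plate measures 128 mm along its top, 86 mm high, 0.41 rad lean, top at 110: all as expected. Tool y yaw -0.145, tilt 0.436 about tool x.

```bash
python3 go.py 548.1 280.2 157.8 -0.145 0.436
```

```text
clock 26.65 pos [438.794 334.065 231.155] F [ 0.878 -0.078  0.945] gap 34.39672841771169 q [-0.77   0.392  0.049  1.77  -0.021  0.98  -0.83 ]
yaw now -0.1160372335839706 shift in current axes [-0.817  2.294  1.47 ] in target axes [-0.75   2.721  0.351] turn [5.464 0.078 0.356]
```

Emit:
arm_command(plan=[-0.22, 0.6, 0, 0, 0, 0, 0.5, -0.3, 0.85, 0, 0, 0, 0, 0.5, -0.3, 0.84, 0, 0, 0, 0, 0.5, 0, 0, 0.2, 0.9, 0, 0.18, 0.5, 0, 0, 0.2, 0.9, 0, 0.18, 0.5, 0, 0, 0.2, 0.9, 0, 0, 0.5, 0, 0, 0.2, 0.9, 0, 0, 0.5, 0, 0, 0.2, 0.9, 0, 0, 0.5, 0, 0, 0, 0.96, 0, 0, 0.5, 0, 0, 0, 0, 0, 0, 0.5, 0, 0, 0, 0, 0, 0, 0.5])

```text
clock: 28.02
eef_pos: [539.9, 282.1, 181.5]
ee_rot: [-2.106, -1.823, 0.405]
wrist_force: [0.1, 0.6, -0.8]
finger_gap: 42.6
gripper_force: 0.0
```

```bash
python3 go.py 510.5 285.7 76.3 -0.145 0.436
```

```text
clock 28.025 pos [539.928 282.076 181.476] F [ 0.129  0.597 -0.815] gap 42.61323498872109 q [-0.419  0.739 -0.012  1.343 -0.223  1.436 -0.5  ]
yaw now -0.14423659267160538 shift in current axes [-0.008  0.349  2.157] in target axes [-0.013  0.351  2.157] turn [0.011 0.032 0.009]
```

Emit:
arm_command(plan=[-0.01, 0.35, 0.2, 0, 0, 0, 0.5, 0, 0, 0, 0, 0, 0, 0.5, 0, 0, 0.5, 0, 0, 0, 0.5, 0, 0, 0.5, 0, 0, 0, 0.5, 0, 0, 0.4, 0, 0, 0, 0.5, 0, 0, 0.3, 0, 0, 0, 0.5, 0, 0, 0.25, 0, 0, 0, 0.5, 0, 0, 0, 0, 0, 0, 0.5, 0, 0, 0, 0, 0, 0, 0.5])

```text
clock: 29.15
eef_pos: [510.6, 286.1, 77.2]
ee_rot: [-2.105, -1.824, 0.406]
wrist_force: [0.1, 0.3, 0.3]
finger_gap: 42.6
gripper_force: 0.0
```

```bash
python3 go.py 510.5 285.7 76.3 -0.145 0.436; python3 shot.py w11
python3 - <<'E'
from h import *
f=pickle.load(open("w11.pkl","rb"));tc=f["tool_from_camera"]
# expected top strip (thickness 9, at tool z=-34) rows along tool x 20..60
print(proj(f,[[25,-4.5,-34],[25,4.5,-34],[60,-4.5,-34],[60,4.5,-34]],tc))
for v in(150,190,230):
    r=f["img"][v].mean(1);print(v,[int(x) for x in r[250:390:4]])
E
```

```text
clock 29.15 pos [510.579 286.103  77.198] F [0.126 0.337 0.283] gap 42.58769998846888 q [-0.431  0.809 -0.028  1.512 -0.234  1.198 -0.47 ]
yaw now -0.14329174448449364 shift in current axes [-0.008  0.007  0.016] in target axes [-0.008  0.007  0.016] turn [0.002 0.032 0.019]
[510.579 286.103  77.198] [-2.105 -1.824  0.406] 29.15
[[301.082 303.84 ]
 [332.601 303.81 ]
 [299.527 182.899]
 [334.261 182.865]]
150 [202, 207, 212, 210, 211, 210, 115, 121, 117, 121, 117, 119, 87, 83, 97, 102, 97, 100, 95, 98, 78, 75, 72, 79, 77, 76, 84, 79, 86, 86, 93, 95, 99, 99, 114]
190 [213, 211, 211, 206, 206, 212, 129, 119, 116, 176, 171, 172, 168, 202, 201, 199, 201, 199, 201, 196, 200, 199, 84, 82, 76, 79, 78, 74, 79, 73, 74, 70, 78, 77, 69]
230 [212, 210, 211, 210, 211, 198, 160, 110, 110, 114, 112, 113, 113, 197, 199, 198, 198, 197, 196, 197, 195, 189, 86, 87, 85, 126, 151, 150, 112, 52, 56, 56, 51, 47, 45]
```

Top strip u≈301–336 vs 300–334 expected: centred. I check the length offset, then grip.

Run:
```python
from h import *
f=pickle.load(open("w11.pkl","rb"));tc=f["tool_from_camera"]
print([(v,int(f["img"][v,316].mean())) for v in range(150,192,2)]);print(proj(f,[[62,0,-34],[65,0,-34],[68,0,-34]],tc)[:,1])
```

```text
[(150, 100), (152, 99), (154, 93), (156, 92), (158, 97), (160, 94), (162, 94), (164, 99), (166, 99), (168, 99), (170, 99), (172, 93), (174, 94), (176, 94), (178, 140), (180, 204), (182, 202), (184, 198), (186, 201), (188, 200), (190, 199)]
[175.222 163.56  151.69 ]
```

Emit:
arm_command(plan=[0, 0, 0, 0, 0, 0, 1, 0, 0, 0, 0, 0, 0, 1, 0, 0, 0, 0, 0, 0, 1, 0, 0, 0, 0, 0, 0, 1, 0, 0, 0, 0, 0, 0, 1, 0, 0, 0, 0, 0, 0, 1], grip_force=70)

```text
clock: 29.95
eef_pos: [510.5, 286.0, 77.0]
ee_rot: [-2.105, -1.824, 0.406]
wrist_force: [3.8, -1.1, 5.6]
finger_gap: 8.1
gripper_force: 69.2
```

Emit:
arm_command(plan=[0, 0, -0.2, 0, 0, 0, 1, 0, 0, -0.4, 0, 0, 0, 1, 0, 0, -0.7, 0, 0, 0, 1, 0, 0, -0.8, 0, 0, 0, 1, 0, 0, -0.5, 0, 0, 0, 1, 0, 0, 0, -0.9, 0, 0, 1, 0, 0, 0, -0.9, 0, 0, 1, 0, 0, 0, -0.9, 0, 0, 1, 0, 0, 0, -0.9, 0, 0, 1, 0, 0, 0, -0.9, 0, 0, 1, 0, 0, 0, -0.95, 0, 0.2, 1, 0, 0, 0, 0, 0, 0, 1])

```text
clock: 31.45
eef_pos: [562.6, 279.3, 194.7]
ee_rot: [2.388, 2.042, -0.006]
wrist_force: [-0.2, 0.3, -3.3]
finger_gap: 7.8
gripper_force: 69.0
```

```bash
python3 go.py 500.5 0 190 -0.162
```

```text
clock 31.45 pos [562.572 279.289 194.749] F [-0.178  0.275 -3.267] gap 7.810530992797876 q [-0.588  0.54   0.084  1.617 -0.051  0.991 -0.644]
yaw now -0.1558864374817107 shift in current axes [-5.71  -0.359  0.114] in target axes [-5.713 -0.324  0.095] turn [-0.033  0.04   0.076]
```

Emit:
arm_command(plan=[-0.4, -0.03, 0, 0, 0, 0.04, 1, -0.9, -0.05, 0, 0, 0, 0.04, 1, -0.95, -0.06, 0, 0, 0, 0, 1, -0.95, -0.06, 0, 0, 0, 0, 1, -0.95, -0.05, 0, 0, 0, 0, 1, -0.9, -0.05, 0, 0, 0, 0, 1, -0.5, -0.03, 0, 0, 0, 0, 1, -0.19, 0, 0, 0, 0, 0, 1, 0, 0, 0, 0, 0, 0, 1, 0, 0, 0, 0, 0, 0, 1])

```text
clock: 32.7
eef_pos: [501.7, -0.8, 195.2]
ee_rot: [2.395, 2.033, -0.004]
wrist_force: [0.0, -0.2, -3.5]
finger_gap: 8.3
gripper_force: 69.0
```

```bash
python3 go.py 501.2 -1.6 105 -0.162
```

```text
clock 32.7 pos [501.687  -0.77  195.223] F [ 0.026 -0.199 -3.541] gap 8.312437168876963 q [-0.175  0.363  0.112  1.939 -0.051  0.844 -0.199]
yaw now -0.1632422803438778 shift in current axes [-0.014 -0.005  1.804] in target axes [-0.018 -0.007  1.804] turn [-0.014  0.026 -0.016]
```

Emit:
arm_command(plan=[-0.015, 0, 0.4, 0, 0, 0, 1, 0, 0, 0.6, 0, 0, 0, 1, 0, 0, 0.5, 0, 0, 0, 1, 0, 0, 0.3, 0, 0, 0, 1, 0, 0, 0.1, 0, 0, 0, 1, 0, 0, 0, 0, 0, 0, 1, 0, 0, 0, 0, 0, 0, 1])

```text
clock: 33.58
eef_pos: [501.6, -2.7, 101.0]
ee_rot: [2.395, 2.031, -0.003]
wrist_force: [-0.3, -0.9, -3.0]
finger_gap: 8.2
gripper_force: 68.8
```

```bash
python3 go.py 501.2 -1.6 58 -0.162; python3 shot.py w12
python3 - <<'E'
from h import *
f=pickle.load(open("w12.pkl","rb"));tc=f["tool_from_camera"];h=cv2.cvtColor(f["img"],cv2.COLOR_RGB2HSV)
print("plate end bottom expected",proj(f,[[65,-4.5,51],[65,4.5,51],[61.3,-4.5,51],[61.3,4.5,51]],tc).round(1).tolist(),"top",proj(f,[[65,-4.5,-34],[65,4.5,-34]],tc).round(1).tolist())
X=[[61+a,b,64] for a,b in((8,-7),(8,7),(4,-7),(4,7),(0,-12),(0,12))]
print("rim lvl",proj(f,X,tc).round(1).tolist())
for v in range(100,240,8): print(v,[f"{h[v,u,0]}/{h[v,u,1]}/{h[v,u,2]}" for u in range(276,360,4)])
E
```

```text
clock 33.575 pos [501.649  -2.692 100.953] F [-0.296 -0.908 -3.046] gap 8.164596903418689 q [-0.153  0.495  0.091  2.048 -0.072  0.601 -0.178]
yaw now -0.16429495677349848 shift in current axes [ 0.022 -0.013  0.859] in target axes [ 0.02  -0.012  0.859] turn [ 0.004  0.03  -0.029]
[501.649  -2.692 100.953] [ 2.395  2.031 -0.003] 33.575
plate end bottom expected [[305.1, 132.3], [325.4, 132.3], [305.2, 140.8], [325.3, 140.8]] top [[297.9, 163.3], [333.1, 163.3]]
rim lvl [[300.3, 121.0], [330.1, 120.9], [300.4, 129.7], [330.1, 129.7], [290.0, 138.4], [340.5, 138.3]]
100 ['28/18/207', '30/17/206', '26/19/206', '26/17/209', '28/16/207', '28/17/209', '28/16/204', '28/15/209', '28/15/209', '28/16/208', '30/15/205', '30/15/203', '30/14/215', '30/17/215', '28/16/213', '32/16/210', '27/13/208', '34/17/211', '25/16/212', '30/15/207', '30/16/206']
108 ['30/16/209', '30/17/211', '33/21/148', '25/20/151', '36/17/149', '36/17/147', '30/12/149', '39/12/148', '30/15/140', '30/12/145', '30/7/145', '30/7/148', '30/9/146', '35/11/145', '42/9/144', '48/9/144', '30/11/143', '30/6/139', '38/7/138', '17/1
[... 3829 characters left out ...]
203', '30/3/203', '15/3/203', '20/4/205', '15/5/206', '30/4/205', '15/3/203', '0/0/177', '112/106/89', '111/127/92', '120/3/87', '150/3/99', '83/10/102', '15/10/105']
228 ['30/17/105', '24/24/106', '34/20/102', '33/29/106', '111/119/90', '109/121/95', '38/8/132', '60/1/172', '10/4/203', '30/1/203', '30/1/202', '0/3/203', '30/3/204', '30/2/205', '0/1/178', '109/109/91', '111/112/93', '30/6/86', '45/5/101', '30/3/101', '0/0/100']
236 ['25/26/109', '27/25/110', '33/23/110', '33/23/109', '111/119/92', '111/135/89', '10/6/130', '15/8/133', '30/6/131', '60/2/137', '20/5/152', '20/5/169', '40/4/202', '20/4/203', '113/13/160', '111/115/93', '110/132/89', '60/8/91', '50/8/98', '50/8/95', '38/10/102']
```

Run:
```python
from h import *
f=pickle.load(open("w12.pkl","rb"));g=cv2.GaussianBlur(f["img"].astype(np.float32),(3,3),0);T=f["T"]
sat=g[...,2]-g[...,0]  # blue minus red
L=[];
for v in range(124,222,3):
    r=sat[v,276:300];i=np.argmax(r>25);L.append((276+i-1+(25-r[i-1])/(r[i]-r[i-1]),v))
P=plane(f,L,36,T)[:,:2];d=cv2.fitLine(P.astype(np.float32),cv2.DIST_HUBER,0,.01,.01).ravel();d=d if d[1]>0 else -d
print("left edge yaw",np.arctan2(-d[0],d[1]), "tool yaw",np.arctan2(T[0,0]*0+f["s"]["ee_rot"][0]*0,1))
Tt=toolT(f["s"]);loc=[(Tt[:3,:3].T@(np.r_[p,36]-Tt[:3,3])) for p in P];loc=np.array(loc);print("edge in tool y (slope)",np.polyfit(loc[:,0],loc[:,1],1),loc[[0,-1]])
# far rim: columns
for u in(300,310,320,335): print(u,[int(x) for x in sat[106:150:2,u]],[int(x) for x in g[106:150:2,u].mean(1)])
print("local top strip edges",[(v,298+np.argmax(g[v,290:310].mean(1)>0)) for v in()])
```

```text
left edge yaw -0.16142793 tool yaw 0.0
edge in tool y (slope) [ -0.002 -13.045] [[ 67.567 -13.167  64.788]
 [ 20.236 -13.208  64.901]]
300 [-11, -6, 6, 29, 68, 80, 84, 87, 79, 38, 24, 5, -2, -3, -6, -6, -6, -6, -7, -7, -7, -6] [177, 144, 117, 117, 141, 147, 143, 141, 123, 91, 82, 86, 85, 94, 118, 132, 133, 133, 134, 134, 131, 132]
310 [-8, -5, 7, 28, 65, 74, 77, 81, 73, 82, 65, 51, 55, 78, 100, 99, 86, 65, 14, 0, 1, 0] [150, 141, 116, 119, 143, 149, 146, 142, 130, 136, 118, 101, 99, 114, 132, 125, 109, 97, 91, 89, 91, 90]
320 [-8, -2, 12, 28, 66, 74, 74, 76, 62, 36, 51, 49, 49, 52, 54, 56, 58, 46, 6, 0, 1, 1] [157, 143, 116, 120, 142, 151, 148, 144, 130, 108, 114, 108, 105, 101, 98, 95, 94, 88, 89, 91, 91, 92]
335 [-8, -1, 14, 36, 70, 73, 74, 75, 76, 78, 78, 80, 83, 85, 89, 92, 95, 98, 100, 102, 104, 106] [149, 138, 114, 121, 151, 161, 157, 157, 151, 147, 147, 145, 145, 143, 141, 140, 139, 138, 137, 135, 135, 134]
local top strip edges []
```

The yaw matches. The slot centre is 1.2 mm to -y (tool) and the plate should go 3.5 mm to +x (tool). I trim and then lower.

Emit:
arm_command(plan=[0.07, -0.024, 0, 0, 0, 0, 1, 0, 0, 0, 0, 0, 0, 1, 0, 0, 0.1, 0, 0, 0, 1, 0, 0, 0.2, 0, 0, 0, 1, 0, 0, 0.1, 0, 0, 0, 1, 0, 0, 0, 0, 0, 0, 1, 0, 0, 0, 0, 0, 0, 1])

```text
clock: 34.5
eef_pos: [500.6, 0.6, 80.3]
ee_rot: [2.396, 2.03, -0.004]
wrist_force: [0.3, 0.2, -2.6]
finger_gap: 8.2
gripper_force: 68.9
```

```bash
python3 go.py 501.2 0.5 58 -0.162
```

```text
clock 34.5 pos [500.618   0.58   80.325] F [ 0.276  0.201 -2.626] gap 8.153176002171293 q [-0.155  0.528  0.085  2.069 -0.077  0.549 -0.181]
yaw now -0.1648174945675994 shift in current axes [0.002 0.012 0.446] in target axes [0.    0.012 0.446] turn [-0.009  0.034 -0.035]
```

Emit:
arm_command(plan=[0, 0, 0.1, 0, 0, 0, 1, 0, 0, 0.12, 0, 0, 0, 1, 0, 0, 0.08, 0, 0, 0, 1, 0, 0, 0.05, 0, 0, 0, 1, 0, 0, 0, 0, 0, 0, 1, 0, 0, 0, 0, 0, 0, 1])

```text
clock: 35.25
eef_pos: [500.6, 0.6, 62.9]
ee_rot: [2.396, 2.03, -0.004]
wrist_force: [-0.3, 0.2, -3.5]
finger_gap: 8.0
gripper_force: 68.9
```

Emit:
arm_command(plan=[0, 0, 0.05, 0, 0, 0, 1, 0, 0, 0.04, 0, 0, 0, 1, 0, 0, 0.02, 0, 0, 0, 1, 0, 0, 0, 0, 0, 0, 1])

```text
clock: 35.75
eef_pos: [500.4, 0.6, 57.2]
ee_rot: [2.396, 2.031, -0.004]
wrist_force: [-0.2, 0.1, -3.2]
finger_gap: 8.2
gripper_force: 68.9
```

Emit:
arm_command(plan=[0, 0, 0.03, 0, 0, 0, 1, 0, 0, 0.03, 0, 0, 0, 1, 0, 0, 0, 0, 0, 0, 1])

```text
clock: 36.12
eef_pos: [500.9, 0.4, 55.4]
ee_rot: [2.396, 2.03, -0.002]
wrist_force: [-2.8, 0.2, 14.7]
finger_gap: 8.4
gripper_force: 71.9
```

Plate on the floor (15 N). I release gently and rise.

Emit:
arm_command(plan=[0, 0, -0.03, 0, 0, 0, 1, 0, 0, 0, 0, 0, 0, 0.85, 0, 0, 0, 0, 0, 0, 0.75, 0, 0, 0, 0, 0, 0, 0.68, 0, 0, 0, 0, 0, 0, 0.68, 0, 0, -0.15, 0, 0, 0, 0.68, 0, 0, -0.3, 0, 0, 0, 0.68, 0, 0, -0.5, 0, 0, 0, 0.68, 0, 0, -0.8, 0, 0, 0, 0.68, 0, 0, -0.8, 0, 0, 0, 0.68, 0, 0, -0.8, 0, 0, 0, 0.6, 0, 0.6, 0, 0, 0, 0, 0.6, 0, 0.6, 0, 0, 0, 0, 0.6, 0, 0, 0, 0, 0, 0, 0.6, 0, 0, 0, 0, 0, 0, 0.6])

```text
clock: 38.0
eef_pos: [559.1, -8.8, 223.7]
ee_rot: [2.396, 2.031, -0.005]
wrist_force: [-0.7, 0.3, 0.2]
finger_gap: 34.1
gripper_force: 0.0
```

```bash
python3 shot.py w13
python3 - <<'E'
from h import *
from plant import imaging
f=pickle.load(open("w13.pkl","rb"));T=f["T"]
c=np.array([568.3,-15.2])+2.5*np.array([.16,.987]);a=-0.162;ex=np.array([np.cos(a),np.sin(a)]);ey=np.array([-ex[1],ex[0]])
b=cv2.convexHull(big(mask(f,(105,90,30),(125,255,255))))[:,0];P=plane(f,b,36,T)[:,:2];r=cv2.minAreaRect(P.astype(np.float32));print("basket",r)
hsv=cv2.cvtColor(f["img"],cv2.COLOR_RGB2HSV)
c=np.array(r[0])
def B(m,z,n):
    for k in sorted(cv2.findContours(m,cv2.RETR_EXTERNAL,2)[0],key=cv2.contourArea)[-4:]:
        if cv2.contourArea(k)<150: continue
        Q=plane(f,k[:,0],z,T)[:,:2]-c;Q=np.c_[Q@ex,Q@ey];print(n,z,cv2.boundingRect(k),"basket-frame box",Q.min(0),Q.max(0),"rect",cv2.minAreaRect(Q.astype(np.float32)))
gm=mask(f,(50,60,30),(92,255,255));B(gm,40,"green")
lt=((hsv[...,1]<30)&(hsv[...,2]>60)).astype(np.uint8)*255;hull=np.zeros_like(lt);cv2.fillConvexPoly(hull,b,255);lt&=cv2.erode(hull,np.ones((5,5)));lt=cv2.morphologyEx(lt,cv2.MORPH_OPEN,np.ones((3,3)));B(lt,91,"grey@91");B(lt,16,"grey@16");B(lt,72,"grey@72")
E
```

```text
[559.075  -8.814 223.682] [ 2.396  2.031 -0.005] 38.0
basket ((568.1576538085938, -15.184516906738281), (147.96310424804688, 158.89218139648438), 80.7297592163086)
green 40 (341, 172, 79, 107) basket-frame box [ 10.012 -62.011] [70.89  27.371] rect ((40.436912536621094, -17.318470001220703), (89.19850158691406, 61.00202560424805), 89.81849670410156)
green 40 (502, 95, 138, 186) basket-frame box [143.269 -64.449] [260.7    83.036] rect ((203.46292114257812, 9.380752563476562), (146.1837158203125, 118.01580810546875), 88.61258697509766)
grey@91 91 (226, 119, 28, 158) basket-frame box [-66.07 -36.72] [-53.597  70.299] rect ((-59.060028076171875, 16.778343200683594), (12.44009017944336, 107.09851837158203), 0.9652336239814758)
grey@91 91 (363, 213, 40, 58) basket-frame box [ 22.026 -32.405] [48.98   9.099] rect ((35.853912353515625, -11.636714935302734), (26.612995147705078, 41.3089599609375), 2.517612934112549)
grey@91 91 (362, 119, 57, 55) basket-frame box [19.334 36.037] [55.647 69.991] rect ((38.90602111816406, 54.30365753173828), (30.072898864746094, 39.097801208496094), 19.94797325
[... 1016 characters left out ...]
-45.303] [-56.621  69.086] rect ((-62.460140228271484, 11.879878997802734), (13.296717643737793, 114.47340393066406), 0.9652318358421326)
grey@72 72 (363, 213, 40, 58) basket-frame box [ 24.209 -40.69 ] [53.019  3.672] rect ((38.989662170410156, -18.49184799194336), (28.44559097290039, 44.15353012084961), 2.5176138877868652)
grey@72 72 (362, 119, 57, 55) basket-frame box [21.332 32.465] [60.146 68.757] rect ((42.2519416809082, 51.98924255371094), (32.143741607666016, 41.790103912353516), 19.947973251342773)
grey@72 72 (264, 125, 62, 149) basket-frame box [-44.789 -42.958] [-3.042 65.121] rect ((-24.043861389160156, 11.109840393066406), (41.642478942871094, 108.158203125), 0.2244022935628891)
```

The valve (61x89 at z=40, centre (40.4,-17)), bracket and sleeve are fine. I still need to confirm the plate's full extent, height and lean.

Run:
```python
from h import *
from plant import imaging,observe
f=pickle.load(open("w13.pkl","rb"));T=f["T"];g=f["img"].astype(int).mean(2)
a=-0.162;ex=np.array([np.cos(a),np.sin(a)]);ey=np.array([-ex[1],ex[0]]);c=np.array([568.2,-15.2])
W=lambda x,y,z:np.r_[c+x*ex+y*ey,z]
print("expected strip corners px",proj(f,[W(-72.5,65,91),W(-63.5,65,91),W(-72.5,-65,91),W(-63.5,-65,91)],T).round(0).tolist(),"bottom far",proj(f,[W(-72.5,65,36),W(-63.5,65,36)],T).round(0).tolist())
for v in range(112,350,12): print(v,[int(x) for x in g[v,214:270:3]])
for n in("scene","side"):
    s=imaging.grab_frame(n);pickle.dump(s,open(n+"2.pkl","wb"))
    print(n,"exp top ends",proj(s,[W(-68,65,91),W(-68,-65,91)]).round(1).tolist())
s=pickle.load(open("side2.pkl","rb"));h=cv2.cvtColor(s["img"],cv2.COLOR_RGB2HSV)
p=proj(s,[W(-68,65,91)])[0].astype(int)
for v in range(p[1]-12,p[1]+14,2): print(v,[f"{x[1]}/{x[2]}" for x in h[v,p[0]-12:p[0]+13:2]])
```

```text
expected strip corners px [[216.0, 128.0], [230.0, 128.0], [230.0, 312.0], [242.0, 312.0]] bottom far [[232.0, 121.0], [244.0, 121.0]]
112 [122, 127, 116, 86, 83, 80, 83, 88, 81, 88, 85, 94, 95, 84, 88, 89, 91, 125, 123]
124 [120, 112, 96, 78, 73, 77, 83, 75, 78, 72, 71, 74, 84, 61, 56, 74, 79, 83, 82]
136 [123, 119, 114, 119, 120, 78, 48, 77, 70, 74, 76, 74, 78, 66, 48, 68, 80, 115, 124]
148 [120, 118, 119, 120, 121, 103, 71, 73, 69, 66, 56, 60, 70, 75, 52, 65, 79, 114, 127]
160 [120, 119, 118, 118, 117, 113, 69, 71, 68, 69, 55, 52, 73, 70, 46, 47, 70, 96, 123]
172 [123, 119, 115, 119, 117, 113, 69, 74, 71, 71, 55, 52, 64, 74, 46, 48, 68, 95, 121]
184 [124, 118, 117, 119, 114, 117, 83, 74, 72, 74, 55, 52, 72, 74, 48, 49, 64, 78, 122]
196 [123, 112, 115, 120, 117, 119, 99, 67, 75, 62, 58, 51, 70, 70, 60, 43, 62, 78, 116]
208 [188, 191, 137, 116, 121, 118, 111, 68, 71, 70, 58, 54, 56, 72, 62, 54, 92, 101, 156]
220 [172, 171, 155, 116, 119, 116, 112, 72, 76, 73, 69, 68, 62, 100, 99, 50, 84, 101, 146]
232 [171, 163, 167, 87, 84, 90, 89, 74, 72, 81, 91, 66, 66, 93, 102, 64, 68, 101, 126]
[... 1729 characters left out ...]
/62', '113/34', '23/56', '10/53', '12/64', '20/64', '14/73', '13/77', '8/67', '10/49', '9/57', '10/50', '24/43']
253 ['27/66', '152/52', '13/57', '4/62', '6/81', '4/70', '4/61', '4/60', '10/49', '5/55', '13/57', '23/45', '96/56']
255 ['27/57', '37/55', '19/55', '9/82', '9/84', '3/81', '4/65', '12/63', '13/59', '13/57', '14/53', '28/37', '172/74']
257 ['4/60', '5/55', '0/57', '3/85', '9/85', '12/83', '12/66', '15/66', '9/56', '14/56', '6/41', '89/40', '207/79']
259 ['12/63', '10/52', '3/77', '3/82', '9/82', '3/83', '4/66', '4/63', '5/54', '23/56', '26/39', '143/73', '197/70']
261 ['16/63', '13/58', '9/85', '0/84', '3/82', '12/87', '15/66', '12/63', '4/59', '5/49', '40/45', '181/83', '161/57']
```

The plate strip spans v≈128–310 where a fully seated, upright plate should show 128–312. All three contact heights match the floor, and the gripper is clear.

```bash
python3 -c "
from plant import finish_job
print(finish_job())"
```

```text
the job is handed in; nothing more can be done
None
```

I handed the job in at about 38 s of the 72 s limit: bracket, valve and plate are each lowered into their own places in the blue basket and released. My last camera checks agreed with that. The sleeve is still standing in its pocket, and the arm never went near the bottle or jar. The judge's verdict was not returned.

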